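# Load the heat-sink carrier and lock it

## Robot

A 6-joint arm with a two-finger parallel gripper is mounted at the origin on a cart in front of the work surface, level with it; the furniture and walls round the work are solid. World frame = base frame: x ahead of the robot, y to its left, z up, the work surface at z = 0. Lengths are in m, angles in degrees, forces in N, time in s.
With the tool pointing down it reaches from about 0.3 to 0.75 m from the base axis. Payload 8.5 kg.
Tool frame: the origin (TCP) lies at the very end of the fingers, on their centre line; the grasp point (between the pads) lies 19 mm behind it; z points along the fingers, y is the line along which they close (so a half turn about z gives the same grasp; the last joint's range is limited). The gripper opens to 88 mm and grips with 3 to 60 N. Pads are 18 mm wide; open, the fingers measure 123 mm over their backs; the gripper's body (75 mm by 187 mm) begins 45 mm behind the grasp point.
Start: joints at [-79.486, 21.807, 74.336, -0, 83.858, -12.336], TCP at [0.214, -0.507, 0.239] pointing down, gripper open.
Joint ranges: [-178.18, 178.18], [-50.72, 133.34], [12.68, 142.11], [-81.47, 261.47], [9.98, 163.14], [-165.26, 165.26]. Speed limits (degrees/s): [136.94, 136.94, 180, 180, 180, 180].

## Interface

Orientations are given as a 3x3 rotation matrix whose columns are the frame's x, y, z axes.
In Python, from bench import manip, viewer, ticket gives the robot as it stands.
- The arm moves only by the tool send_rows, never from a script. Its argument "motion" is a list of rows, each an object with "translation": the shift along the world's x, y, z in cm, a list of three; "rot": the turn, a rotation vector about the world's x, y, z in rad, a list of three; "jaw": the opening, from 0 (shut) to 1 (fully open). In form: [{"translation": [x, y, z], "rot": [wx, wy, wz], "jaw": jaw}, ...]. A call has 1 to 5 rows; each row shifts and turns the commanded pose from where the row before left it; what a row does not reach is not made up. A row lasts 1/10 s, in which the tool goes at most 50 mm and 8.59 degrees, less where a joint would pass 70% of its speed; a pose out of reach is approached as far as the arm can. A call is refused whole if a number of a shift passes 5 or a number of a turn 0.15, either way. A call with a gripper value outside its range is refused whole. The fingers move at their own pace and stop on an object; "grip_force" is the grip in N (left out, the last holds). Time passes only in rows, so rows that do not move let the fingers close. It gives the time, the measured TCP pose, the force, the opening and the grip force at its end, in the units of the state.
- manip.sense(): the state, without advancing time (a new reading comes with each control period).
- viewer.read_camera(name): name is "scene" or "top"; returns the picture (480x640x3 uint8, red, green, blue); there is no depth.
- viewer.get_calibration(name): a dict with "fx", "fy", "cx", "cy" (pixels), "dist_coeffs" ([k1, k2, p1, p2, k3] as OpenCV has them; the pictures are not rectified), "world_from_camera" (4x4, takes a point from camera to world coordinates). Camera axes: x right, y down, z forward; pixel columns grow to the right and rows downward; lengths in m; the calibration is good to about 2 mm. A picture is of the moment at which its call begins. get_calibration takes no time and is no camera call.
- ticket.close_job(): hands the job in; it is judged then, once.
The state is a dict: "time_s": time; "q": joint angles; "joint_velocities": joint speeds; "effort": joint torques, N m; "ee_pos": TCP position; "tool_rot": TCP orientation; "wrist_force": force on the tool from outside, world axes, zero at the start; "moment": the same for the moment, N m; "grip_width": finger opening in m; "finger_force": force on a finger pad.
Only numpy, scipy, OpenCV 4.12 (cv2) and the standard library are available. Lean on these libraries where they do the work, as an engineer would, in place of code of your own. Each camera call takes 0.05 s, during which the arm holds its last target. There are 200 camera calls.

## Task

Fill the four-nest carrier: set one finned heat sink, fins up and flat on the nest floor, into each of the three empty nests, without dropping them; the fourth nest already has its own. Once every nest holds one, take the lock pin out of its parking block and put it all the way down through the eyelet and the lug below it at the side of the carrier. Leave the fan, the terminal strip and the battery pack where they are.

Things in the scene. Friction and masses are not known exactly. Their poses are not given: they have to be found in the camera images.
- carrier: Fixed aluminium docking base, 190 x 190 mm, 8 mm thick, with four nests on it in a 2 x 2 grid at 80 mm pitch. Origin: centre of its underside on the worktop; z up; x, y along its edges. The lock lug stands out from its -y side.
- well_1: One of four like nests fixed on the carrier: 58 x 58 mm outside, a square recess 48 x 48 mm , sloping open to 53 mm at the top, floor 3 mm above the nest's origin, rim 9 mm above the origin (recess 6 mm deep). Origin: centre of its underside, which is 8 mm above the worktop; its x, y axes run along its walls. Its grid place varies. Empty at the start.
- well_2: One of four like nests fixed on the carrier: 58 x 58 mm outside, a square recess 48 x 48 mm , sloping open to 53 mm at the top, floor 3 mm above the nest's origin, rim 9 mm above the origin (recess 6 mm deep). Origin: centre of its underside, which is 8 mm above the worktop; its x, y axes run along its walls. Its grid place varies. Empty at the start.
- well_3: One of four like nests fixed on the carrier: 58 x 58 mm outside, a square recess 48 x 48 mm , sloping open to 53 mm at the top, floor 3 mm above the nest's origin, rim 9 mm above the origin (recess 6 mm deep). Origin: centre of its underside, which is 8 mm above the worktop; its x, y axes run along its walls. Its grid place varies. Empty at the start.
- well_4: One of four like nests fixed on the carrier: 58 x 58 mm outside, a square recess 48 x 48 mm , sloping open to 53 mm at the top, floor 3 mm above the nest's origin, rim 9 mm above the origin (recess 6 mm deep). Origin: centre of its underside, which is 8 mm above the worktop; its x, y axes run along its walls. Its grid place varies. This nest already holds a heat sink (sink_4).
- sink_1: Finned bare aluminium heat sink, 40 x 40 mm, 22 mm high, 75 g, one of four alike. Origin: centre of its underside; z up (fins up); x, y along its square sides. Lies on the worktop left of the carrier.
- sink_2: Finned bare aluminium heat sink, 40 x 40 mm, 22 mm high, 75 g, one of four alike. Origin: centre of its underside; z up (fins up); x, y along its square sides. Lies on the worktop left of the carrier.
- sink_3: Finned bare aluminium heat sink, 40 x 40 mm, 22 mm high, 75 g, one of four alike. Origin: centre of its underside; z up (fins up); x, y along its square sides. Lies on the worktop left of the carrier.
- sink_4: Finned bare aluminium heat sink, 40 x 40 mm, 22 mm high, 75 g, one of four alike. Origin: centre of its underside; z up (fins up); x, y along its square sides. Already in nest well_4.
- fan: Black square fan, 40 x 40 x 20 mm, lying among the heat sinks; a bystander. Origin: centre of its underside.
- terminal_strip: White terminal strip, 18 x 60 x 16 mm, a bystander lying behind the work. Origin: centre of its underside.
- battery_pack: Black battery pack, 45 x 69 x 17 mm, a bystander on the right. Origin: centre of its underside.
- pin_block: Fixed grey plastic parking block, 50 x 50 mm, 42 mm high, with a 14 mm hole straight down through its middle where the pin stands. Origin: centre of its underside.
- pin: Lock pin, 70 mm long, 60 g, upright: round steel shank 10 mm in diameter and 40 mm long with a tapered nose, then a flange 26 mm in diameter and 3 mm thick, then a round black knob 22 mm in diameter from 43 to 70 mm above the tip. Origin: tip of the shank; z runs up along the pin towards the knob.
- eyelet (a point): Centre of the eyelet's hole at the top face of the eyelet plate, 45 mm above the worktop, on the carrier's -y side. The plate is 40 x 40 mm and 8 mm thick, its hole 13 mm in diameter, vertical; a lug 16 mm high with the same hole stands under it on the worktop. With the pin home its flange lies on the plate and its tip is 40 mm below this point.
Things that resemble listed ones, but are neither listed nor needed, are in the scene too. Leave any yellow look-alike of the sink_2 alone.

How it is judged (in metres and radians):
On the way, in this order (a step that is already met when the one before it is completed fails the run):
1. every nest holds one heat sink, flat on its floor (((horizontal distance between sink_1 and well_1 below 0.008 m and z of sink_1 in the frame of well_1 between 0 and 0.006 m and angle between sink_1's own z axis and vertical below 0.08 rad) or (horizontal distance between sink_2 and well_1 below 0.008 m and z of sink_2 in the frame of well_1 between 0 and 0.006 m and angle between sink_2's own z axis and vertical below 0.08 rad) or (horizontal distance between sink_3 and well_1 below 0.008 m and z of sink_3 in the frame of well_1 between 0 and 0.006 m and angle between sink_3's own z axis and vertical below 0.08 rad) or (horizontal distance between sink_4 and well_1 below 0.008 m and z of sink_4 in the frame of well_1 between 0 and 0.006 m and angle between sink_4's own z axis and vertical below 0.08 rad)) and ((horizontal distance between sink_1 and well_2 below 0.008 m and z of sink_1 in the frame of well_2 between 0 and 0.006 m and angle between sink_1's own z axis and vertical below 0.08 rad) or (horizontal distance between sink_2 and well_2 below 0.008 m and z of sink_2 in the frame of well_2 between 0 and 0.006 m and angle between sink_2's own z axis and vertical below 0.08 rad) or (horizontal distance between sink_3 and well_2 below 0.008 m and z of sink_3 in the frame of well_2 between 0 and 0.006 m and angle between sink_3's own z axis and vertical below 0.08 rad) or (horizontal distance between sink_4 and well_2 below 0.008 m and z of sink_4 in the frame of well_2 between 0 and 0.006 m and angle between sink_4's own z axis and vertical below 0.08 rad)) and ((horizontal distance between sink_1 and well_3 below 0.008 m and z of sink_1 in the frame of well_3 between 0 and 0.006 m and angle between sink_1's own z axis and vertical below 0.08 rad) or (horizontal distance between sink_2 and well_3 below 0.008 m and z of sink_2 in the frame of well_3 between 0 and 0.006 m and angle between sink_2's own z axis and vertical below 0.08 rad) or (horizontal distance between sink_3 and well_3 below 0.008 m and z of sink_3 in the frame of well_3 between 0 and 0.006 m and angle between sink_3's own z axis and vertical below 0.08 rad) or (horizontal distance between sink_4 and well_3 below 0.008 m and z of sink_4 in the frame of well_3 between 0 and 0.006 m and angle between sink_4's own z axis and vertical below 0.08 rad)) and ((horizontal distance between sink_1 and well_4 below 0.008 m and z of sink_1 in the frame of well_4 between 0 and 0.006 m and angle between sink_1's own z axis and vertical below 0.08 rad) or (horizontal distance between sink_2 and well_4 below 0.008 m and z of sink_2 in the frame of well_4 between 0 and 0.006 m and angle between sink_2's own z axis and vertical below 0.08 rad) or (horizontal distance between sink_3 and well_4 below 0.008 m and z of sink_3 in the frame of well_4 between 0 and 0.006 m and angle between sink_3's own z axis and vertical below 0.08 rad) or (horizontal distance between sink_4 and well_4 below 0.008 m and z of sink_4 in the frame of well_4 between 0 and 0.006 m and angle between sink_4's own z axis and vertical below 0.08 rad))), for 0.2 s.
2. the lock pin is fully down through the eyelet (horizontal distance between pin and eyelet below 0.004 m and z of pin in the frame of eyelet below -0.037 m and angle between pin's own z axis and vertical below 0.08 rad), for 0.2 s.
At the end, for the whole second after the job is handed in: Each nest holds one heat sink, fins up, within 8 mm of its centre and 3 mm of its floor (tilt < 0.08 rad); the pin stands in the eyelet, within 4 mm of its axis, tilt < 0.08 rad, flange within 3 mm of the plate; fan, strip and battery not moved over 30 mm; all at rest (all of step 1 and all of step 2 and linear speed of each of sink_1, sink_2, sink_3, sink_4, pin below 0.02 m/s); the robot touches nothing.
It fails at once if the fan is moved more than 30 mm (distance of fan from where it was at the start of the episode above 0.03 m).
It fails at once if the terminal strip is moved more than 30 mm (distance of terminal_strip from where it was at the start of the episode above 0.03 m).
It fails at once if the battery pack is moved more than 30 mm (distance of battery_pack from where it was at the start of the episode above 0.03 m).
It fails at once if a heat sink is dropped (falls freely faster than 0.8 m/s, about 33 mm) ((linear speed of sink_1 above 0.8 m/s and contact force between the fingers and sink_1 below 0.05 N) or (linear speed of sink_2 above 0.8 m/s and contact force between the fingers and sink_2 below 0.05 N) or (linear speed of sink_3 above 0.8 m/s and contact force between the fingers and sink_3 below 0.05 N) or (linear speed of sink_4 above 0.8 m/s and contact force between the fingers and sink_4 below 0.05 N)).
It also fails if it takes over 72 s, if anything falls off the work surface, if the arm or the gripper's body presses on something with over 40 N, if the wrist force passes 120 N, or if a joint passes its speed limit or range.

## Working session

There is one attempt and no reset: what is moved stays moved. The work goes in short steps, Python scripts to look and compute and a tool call to move; the robot and the scene stay as the last step left them, time stands still between calls to the robot, and variables do not carry over. Pictures are saved under pics/ and viewed, at most 10 in all, crops included, and the job is handed in when it is done.

Besides the shell and the picture viewer there is one more tool, called after "Request:" by a JSON object that holds its "method" and its "body", one argument or row to a line. send_rows: Moves the arm, as the interface text tells. Its arguments: {"type":"object","properties":{"motion":{"type":"array","items":{"type":"object","properties":{"translation":{"type":"array","items":{"type":"number"}},"rot":{"type":"array","items":{"type":"number"}},"jaw":{"type":"number"}}}},"grip_force":{"type":"number"}},"required":["motion"]}

```bash
mkdir -p pics
cat > h.py <<'E'
import numpy as np, cv2
from bench import manip, viewer, ticket
def cal(n):
    c=viewer.get_calibration(n); K=np.array([[c['fx'],0,c['cx']],[0,c['fy'],c['cy']],[0,0,1.]])
    return K,np.array(c['dist_coeffs'],float),np.array(c['world_from_camera'],float)
def px2w(n,pts,z):
    K,d,T=cal(n); u=cv2.undistortPoints(np.array(pts,float).reshape(-1,1,2),K,d).reshape(-1,2)
    r=np.c_[u,np.ones(len(u))]@T[:3,:3].T; o=T[:3,3]
    return o+r*((np.reshape(z,-1)-o[2])/r[:,2])[:,None]
def w2px(n,P):
    K,d,T=cal(n); W=np.linalg.inv(T)
    return cv2.projectPoints(np.array(P,float).reshape(-1,1,3),cv2.Rodrigues(W[:3,:3])[0],W[:3,3],K,d)[0].reshape(-1,2)
def shot(n,f):
    im=viewer.read_camera(n)[:,:,::-1].copy(); cv2.imwrite('pics/'+f,im); return im
E
python3 - <<'E'
from h import *
for n in('top','scene'):
    shot(n,n+'0.png'); K,d,T=cal(n); print(n,K[0,0],d,T.round(3).tolist())
s=manip.sense(); print(s)
E
```

```text
top 608.0573113411186 [-0.10715646  0.          0.          0.          0.        ] [[-0.005, -0.986, 0.169, 0.313], [-1.0, 0.009, 0.024, -0.013], [-0.025, -0.169, -0.985, 1.463], [0.0, 0.0, 0.0, 1.0]]
scene 617.1288954159795 [-0.17776554  0.          0.          0.          0.        ] [[-0.581, -0.392, 0.713, -0.432], [-0.814, 0.282, -0.508, 0.715], [-0.002, -0.876, -0.483, 0.755], [0.0, 0.0, 0.0, 1.0]]
{'time_s': 0.1, 'q': array([-7.94865580e+01,  2.18362797e+01,  7.43754853e+01,  1.93349612e-03,
        8.38584957e+01, -1.23372085e+01]), 'joint_velocities': array([-0.04192401, -0.0582756 , -0.27514601, -0.08213941,  0.08371781,
        0.02736763]), 'effort': array([ 3.34375291e-03, -4.38649607e+01, -2.24911630e+01,  7.14363693e-02,
        3.42394423e-02, -6.20549031e-05]), 'ee_pos': array([ 0.21353209, -0.50660864,  0.23823648]), 'tool_rot': array([[ 9.21521658e-01,  3.88326920e-01, -1.90765531e-04],
       [ 3.88326855e-01, -9.21520909e-01,  1.21181446e-03],
       [ 2.94785752e-04, -1.19079265e-03, -9.99999248e-01]]), 'wrist_force': array([ 0.00679048, -0.07187859, -0.497343  ]), 'moment': array([-0.0590947 , -0.05386744, -0.06869143]), 'finger_force': 0.0, 'grip_width': 0.08806221386848356}
```

View pics/top0.png

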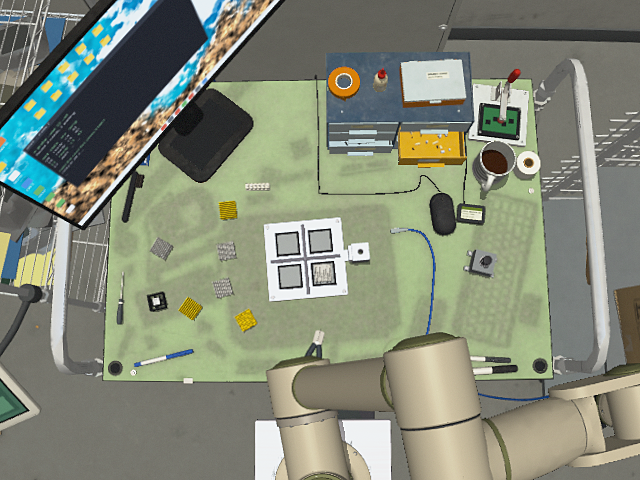

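View pics/scene0.png

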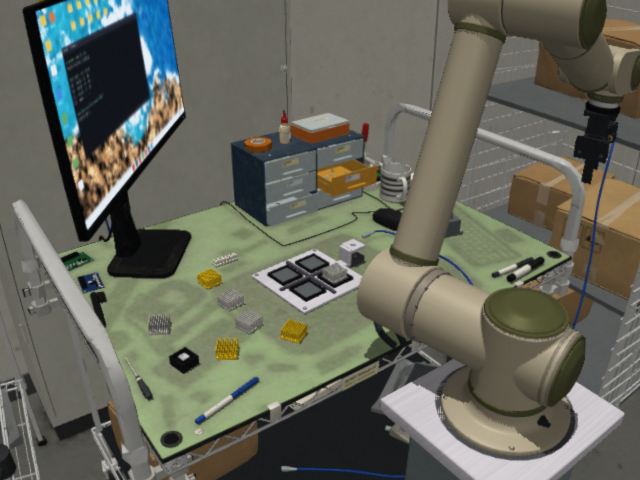

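Top view: bare-aluminium sinks are at about (161,249), (227,251) and (223,287). The yellow look-alikes at (228,210), (190,308) and (246,320) get left alone. The fan is at (157,301), the carrier at (306,258) with its filled nest at (324,273), the eyelet at (359,252), and the pin block at (482,262). Next is an enlarged crop to confirm.

Run:
```python
from h import *
im=cv2.imread('pics/top0.png')
a=cv2.resize(im[205:315,140:380],None,fx=3.33,fy=3.33,interpolation=cv2.INTER_CUBIC)
b=cv2.resize(im[235:285,455:515],None,fx=4,fy=4,interpolation=cv2.INTER_CUBIC)
out=np.zeros((600,800,3),np.uint8); out[:a.shape[0],:a.shape[1]]=a[:, :800]; out[380:580,:240]=b
cv2.imwrite('pics/c1.png',out)
# sink blobs: low saturation, bright, on left
hsv=cv2.cvtColor(im,cv2.COLOR_BGR2HSV)
for (u,v) in [(161,249),(227,251),(223,287)]:
    x0,y0=u-17,v-17; c=hsv[y0:y0+34,x0:x0+34]; lab=cv2.cvtColor(im,cv2.COLOR_BGR2LAB)[y0:y0+34,x0:x0+34].astype(int)
    m=((lab[...,1]>122)&(lab[...,2]<136)).astype(np.uint8); m=cv2.morphologyEx(m,cv2.MORPH_CLOSE,np.ones((3,3)))
    n,l,st,ce=cv2.connectedComponentsWithStats(m); k=1+st[1:,4].argmax()
    p=np.argwhere(l==k)[:,::-1]+[x0,y0]
    r=cv2.minAreaRect(p.astype(np.float32)); w=px2w('top',cv2.boxPoints(r),.016)
    print(r,px2w('top',[r[0]],.016).round(4),np.linalg.norm(np.diff(w[:3],axis=0),axis=1).round(4),np.degrees(np.arctan2(*(w[1]-w[0])[1::-1])).round(1))
print(px2w('top',[(306,258),(359,252),(482,262),(485,260)],[.017,.045,.042,.07]))
```

```text
((161.20587158203125, 248.32351684570312), (17.835851669311523, 16.120866775512695), 30.963754653930664) [[0.5606 0.3907 0.016 ]] [0.0393 0.0454] -29.6
((226.4293975830078, 250.68235778808594), (16.48671531677246, 16.812110900878906), 77.47119140625) [[0.5533 0.2295 0.016 ]] [0.041  0.0408] -77.9
((222.44053649902344, 287.5567321777344), (16.90993881225586, 16.689373016357422), 72.89727020263672) [[0.4635 0.2376 0.016 ]] [0.0403 0.0411] -73.2
[[ 0.53348835  0.03631828  0.017     ]
 [ 0.54240208 -0.08982827  0.045     ]
 [ 0.51611683 -0.38086433  0.042     ]
 [ 0.516736   -0.38088617  0.07      ]]
```

View pics/c1.png

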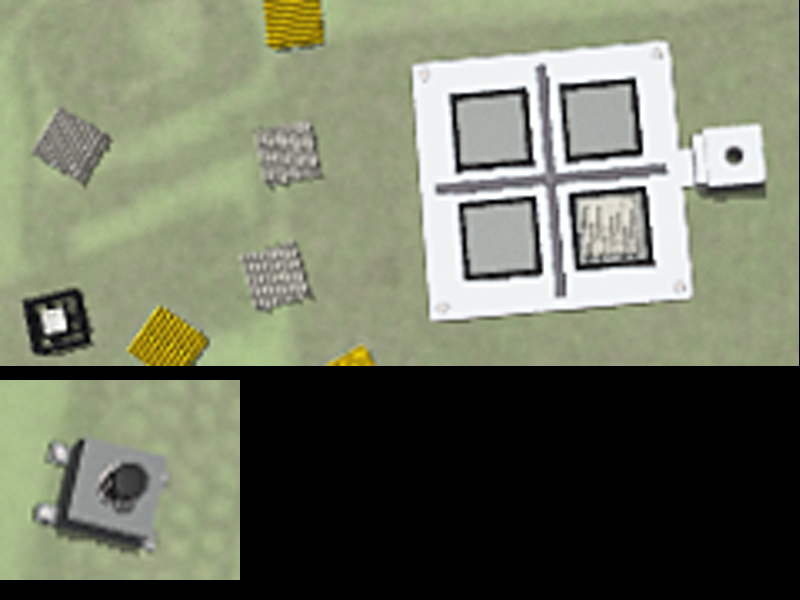

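The crop confirms three grey sinks. The carrier is turned about 5°, three nests are empty and the lower-right one is filled. Next I measure the carrier, nests, eyelet and pin.

Run:
```python
from h import *
im=cv2.imread('pics/top0.png'); g=cv2.cvtColor(im,cv2.COLOR_BGR2GRAY)
m=np.zeros_like(g); m[210:310,260:352]=(g[210:310,260:352]>205)
m[:,346:]=0
p=np.argwhere(cv2.morphologyEx(m,cv2.MORPH_OPEN,np.ones((3,3))))[:,::-1].astype(np.float32)
r=cv2.minAreaRect(p); b=cv2.boxPoints(r); w=px2w('top',b,.008)
print(r,px2w('top',[r[0]],.008).round(4),np.linalg.norm(np.diff(w,axis=0),axis=1).round(4),[np.degrees(np.arctan2(*(w[i+1]-w[i])[1::-1])).round(1) for i in range(3)])
# dark frames
k=(g<70).astype(np.uint8); k[:228]=0;k[300:]=0;k[:,:270]=0;k[:,340:]=0
n,l,st,ce=cv2.connectedComponentsWithStats(k)
for i in range(1,n):
    if st[i,4]>20:
        q=np.argwhere(l==i)[:,::-1].astype(np.float32); rr=cv2.minAreaRect(q); ww=px2w('top',cv2.boxPoints(rr),.017)
        print(st[i],rr[0],px2w('top',[rr[0]],.017)[0].round(4),np.linalg.norm(np.diff(ww,axis=0),axis=1).round(4),np.degrees(np.arctan2(*(ww[1]-ww[0])[1::-1])).round(1))
# eyelet hole
s=255-g[244:261,352:369].astype(float); s=np.clip(s-100,0,None); s[:4]=0;s[-4:]=0;s[:,:4]=0;s[:,-4:]=0
c=np.array([(s*np.arange(17)[None]).sum(),(s*np.arange(17)[:,None]).sum()])/s.sum()+[352,244]; print('eye',c,px2w('top',[c],.045))
# eyelet plate
e=np.zeros_like(g); e[240:265,350:372]=g[240:265,350:372]>200
q=np.argwhere(e)[:,::-1].astype(np.float32); print(cv2.minAreaRect(q))
print(g[244:262,352:369])
t=g[248:275,470:500]; print(t[:, :])
```

```text
((305.5409851074219, 258.9508056640625), (76.95538330078125, 80.21466827392578), 84.80557250976562) [[0.5325 0.0377 0.008 ]] [0.1965 0.1885 0.1924] [np.float64(-85.3), np.float64(-175.7), np.float64(94.8)]
[308 229  25  25 118] (320.1485595703125, 240.4851531982422) [0.576  0.0019 0.017 ] [0.0555 0.0567 0.0551] -84.8
[276 232  24  25 114] (287.3862609863281, 243.63449096679688) [0.569  0.0812 0.017 ] [0.0557 0.0567 0.0553] -85.7
[311 261  25  25 121] (323.07379150390625, 273.3114929199219) [ 0.496  -0.0045  0.017 ] [0.0555 0.0566 0.0551] -85.3
[278 264  25  25 110] (289.84014892578125, 276.2418212890625) [0.4896 0.0752 0.017 ] [0.0553 0.0562 0.055 ] -85.2
eye [360.12875289 251.07159353] [[ 0.54459688 -0.09253238  0.045     ]]
((359.0965881347656, 251.15863037109375), (17.107370376586914, 19.43264389038086), 85.2363510131836)
[[247 249 250 249 248 248 248 247 246 246 245 245 244 244 244 251 204]
 [245 245 243 243 243 242 242 242 242 242 242 241 241 242 243 249 208]
 [235 243 241 242 241 242 242 242 243 242 242 241 241 242 242 248 221]
 [234 243 242 241 242 243 245 243 245 245 244 242 
[... 3691 characters left out ...]
152 150 154 152 153 155
  151 148 147 147 146 152 160 153 153 157 163 166]
 [ 51  51  44  61  79  99 120 123 132 144 160 156 154 153 152 151 149 149
  147 147 148 144 149 157 158 152 152 153 154 161]
 [ 58  51  51  48  44  47  41  60  78  97 118 126 144 144 158 152 154 151
  148 148 149 148 147 155 157 155 156 151 151 155]
 [ 81  78  71  58  59  54  49  47  50  46  43  64  95  97 112 125 145 145
  159 154 152 151 149 145 149 158 160 158 154 151]
 [ 86  92  90  82  86  74  75  56  56  48  51  48  46  48  44  67  96  97
  112 124 141 141 151 142 143 162 160 157 154 151]
 [130 139  93  90  95  87  88  82  82  72  71  58  56  47  50  47  46  43
   43  65  83 102 148 148 145 161 162 162 160 158]]
```

Carrier centre is about (0.533, 0.0385) with yaw 4.7°. The nest pitch measures 80 mm and the eyelet lies 131 mm from centre, so both match the given sizes. I move toward sink_2 at (0.5533, 0.2295) with yaw 12.1°.

Request:
{"method": "send_rows", "body": {
  "motion": [
    {"translation": [2, 4.33, -0.8], "rot": [0, 0, -0.011], "jaw": 0.7},
    {"translation": [2, 4.33, -0.8], "rot": [0, 0, -0.011], "jaw": 0.7},
    {"translation": [2, 4.33, -0.8], "rot": [0, 0, -0.011], "jaw": 0.7},
    {"translation": [2, 4.33, -0.8], "rot": [0, 0, -0.011], "jaw": 0.7},
    {"translation": [2, 4.33, -0.8], "rot": [0, 0, -0.011], "jaw": 0.7}
  ],
  "grip_force": 15
}}

```text
time_s: 0.6
ee_pos: [0.3138, -0.2884, 0.1983]
tool_rot: [[0.942, 0.336, -0.0], [0.336, -0.942, 0.0], [0.0, -0.0, -1.0]]
wrist_force: [1.4, -1.3, 0.2]
grip_width: 0.0616
finger_force: 0.0
```

Request:
{"method": "send_rows", "body": {
  "motion": [
    {"translation": [2, 4.33, -0.8], "rot": [0, 0, -0.011], "jaw": 0.7},
    {"translation": [2, 4.33, -0.8], "rot": [0, 0, -0.011], "jaw": 0.7},
    {"translation": [2, 4.33, -0.8], "rot": [0, 0, -0.011], "jaw": 0.7},
    {"translation": [2, 4.33, -0.8], "rot": [0, 0, -0.011], "jaw": 0.7},
    {"translation": [2, 4.33, -0.8], "rot": [0, 0, -0.011], "jaw": 0.7}
  ]
}}

```text
time_s: 1.1
ee_pos: [0.4139, -0.0719, 0.1584]
tool_rot: [[0.959, 0.284, 0.0], [0.284, -0.959, -0.0], [0.0, 0.0, -1.0]]
wrist_force: [0.9, -1.7, 0.2]
grip_width: 0.0618
finger_force: 0.0
```

Request:
{"method": "send_rows", "body": {
  "motion": [
    {"translation": [2, 4.33, -0.8], "rot": [0, 0, -0.011], "jaw": 0.7},
    {"translation": [2, 4.33, -0.8], "rot": [0, 0, -0.011], "jaw": 0.7},
    {"translation": [2, 4.33, -0.8], "rot": [0, 0, -0.011], "jaw": 0.7},
    {"translation": [2, 4.33, -0.8], "rot": [0, 0, -0.011], "jaw": 0.7},
    {"translation": [2, 4.33, -0.8], "rot": [0, 0, -0.011], "jaw": 0.7}
  ]
}}

```text
time_s: 1.6
ee_pos: [0.5139, 0.1448, 0.1182]
tool_rot: [[0.973, 0.232, -0.0], [0.232, -0.973, -0.0], [-0.0, 0.0, -1.0]]
wrist_force: [1.6, -1.0, -0.3]
grip_width: 0.0619
finger_force: 0.0
```

Request:
{"method": "send_rows", "body": {
  "motion": [
    {"translation": [2, 4.33, -0.8], "rot": [0, 0, -0.011], "jaw": 0.7},
    {"translation": [2, 4.33, -0.8], "rot": [0, 0, -0.011], "jaw": 0.7},
    {"translation": [0, 0, 0], "rot": [0, 0, 0], "jaw": 0.7},
    {"translation": [0, 0, 0], "rot": [0, 0, 0], "jaw": 0.7}
  ]
}}

```text
time_s: 2.0
ee_pos: [0.5531, 0.2298, 0.1019]
tool_rot: [[0.977, 0.212, -0.002], [0.212, -0.977, -0.001], [-0.002, 0.0, -1.0]]
wrist_force: [0.1, -1.0, -0.1]
grip_width: 0.0616
finger_force: 0.0
```

Run:
```python
from h import *
# monitor corner triangulation
def tri(a,b):
    A=[];B=[]
    for n,p in(('top',a),('scene',b)):
        o=cal(n)[2][:3,3]; d=px2w(n,[p],0)[0]-o; d/=np.linalg.norm(d); M=np.eye(3)-np.outer(d,d); A.append(M);B.append(M@o)
    x=np.linalg.solve(sum(A),sum(B)); return x
print(tri((83,228),(94,228)))
print(px2w('top',[(487.6,260)],.072))
shot('top','top1.png'); a=shot('scene','scene1.png'); cv2.imwrite('pics/c2.png',cv2.resize(a[180:400,100:420],None,fx=2.4,fy=2.4))
s=manip.sense(); print(s['time_s'],s['ee_pos'],s['grip_width'])
```

```text
[0.56188382 0.48763393 0.25932711]
[[ 0.51638081 -0.38645015  0.072     ]]
2.1 [0.55320037 0.2284517  0.10274056] 0.06196506974567798
```

View pics/c2.png

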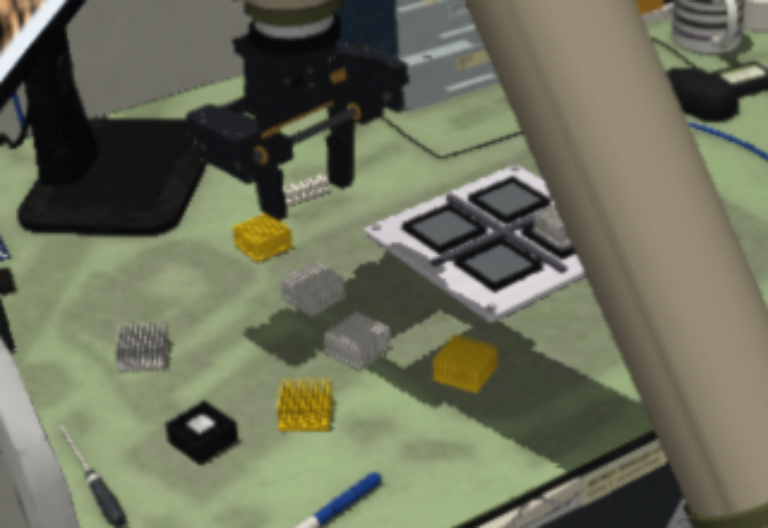

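The gripper hovers over sink_2 at crop (313,288), with sink_3 at (357,340), sink_1 at (143,347) and the fan at (202,432) all clear. The monitor corner is at (0.56, 0.49, 0.26), beyond the sink_1 approach. I descend and grip.

Request:
{"method": "send_rows", "body": {
  "motion": [
    {"translation": [0.05, 0.1, -4], "rot": [0, 0, 0], "jaw": 0.7},
    {"translation": [0, 0, -3.5], "rot": [0, 0, 0], "jaw": 0.7},
    {"translation": [0, 0, -1.7], "rot": [0, 0, 0], "jaw": 0.7},
    {"translation": [0, 0, 0], "rot": [0, 0, 0], "jaw": 0.7},
    {"translation": [0, 0, 0], "rot": [0, 0, 0], "jaw": 0.3}
  ]
}}

```text
time_s: 2.6
ee_pos: [0.5545, 0.2295, 0.0118]
tool_rot: [[0.978, 0.209, 0.001], [0.209, -0.978, 0.0], [0.001, 0.0, -1.0]]
wrist_force: [0.2, -1.0, 0.6]
grip_width: 0.0559
finger_force: 0.0
```

Request:
{"method": "send_rows", "body": {
  "motion": [
    {"translation": [0, 0, 0], "rot": [0, 0, 0], "jaw": 0.3},
    {"translation": [0, 0, 0], "rot": [0, 0, 0], "jaw": 0.3},
    {"translation": [0, 0, 0], "rot": [0, 0, 0], "jaw": 0.3},
    {"translation": [0, 0, 0], "rot": [0, 0, 0], "jaw": 0.3}
  ]
}}

```text
time_s: 3.0
ee_pos: [0.5547, 0.2302, 0.0121]
tool_rot: [[0.978, 0.21, 0.002], [0.21, -0.978, 0.0], [0.002, 0.0, -1.0]]
wrist_force: [-1.6, -1.7, 7.1]
grip_width: 0.0394
finger_force: 15.0
```

Request:
{"method": "send_rows", "body": {
  "motion": [
    {"translation": [0, 0, 1], "rot": [0, 0, 0], "jaw": 0.3},
    {"translation": [0, 0, 3], "rot": [0, 0, 0], "jaw": 0.3},
    {"translation": [0, 0, 4], "rot": [0, 0, 0], "jaw": 0.3},
    {"translation": [0.2, -2.4, 0.5], "rot": [0, 0, 0], "jaw": 0.3},
    {"translation": [0.4, -3.5, 0], "rot": [0, 0, -0.026], "jaw": 0.3}
  ],
  "grip_force": 25
}}

```text
time_s: 3.5
ee_pos: [0.5605, 0.172, 0.0982]
tool_rot: [[0.982, 0.187, 0.004], [0.187, -0.982, 0.001], [0.004, 0.0, -1.0]]
wrist_force: [0.5, -0.8, -1.3]
grip_width: 0.0395
finger_force: 25.0
```

Request:
{"method": "send_rows", "body": {
  "motion": [
    {"translation": [0.4, -4, 0], "rot": [0, 0, -0.026], "jaw": 0.3},
    {"translation": [0.4, -4, 0], "rot": [0, 0, -0.026], "jaw": 0.3},
    {"translation": [0.4, -4, 0], "rot": [0, 0, -0.026], "jaw": 0.3},
    {"translation": [0.2, -3, 0], "rot": [0, 0, -0.026], "jaw": 0.3},
    {"translation": [0.14, -1.9, -1], "rot": [0, 0, 0], "jaw": 0.3}
  ]
}}

```text
time_s: 4.0
ee_pos: [0.5762, -0.0001, 0.0874]
tool_rot: [[0.997, 0.079, 0.003], [0.079, -0.997, -0.001], [0.003, 0.001, -1.0]]
wrist_force: [-1.2, -0.7, 0.3]
grip_width: 0.0399
finger_force: 25.0
```

Run:
```python
from h import *
a=shot('top','top2.png');b=shot('scene','scene2.png')
s=manip.sense(); print(s['time_s'],s['ee_pos'],s['grip_width'],s['wrist_force'],s['tool_rot'][:,0])
o=np.zeros((600,800,3),np.uint8)
o[:600,:400]=cv2.resize(a[215:305,270:330],(400,600)); o[:600,400:]=cv2.resize(b[210:330,260:340],(400,600)); cv2.imwrite('pics/c3.png',o)
```

```text
4.1 [5.75235432e-01 1.86362714e-04 8.54376130e-02] 0.039580456763390504 [-0.14807739  0.23747213 -0.66549409] [ 0.99689397  0.07874824 -0.00106001]
```

View pics/c3.png

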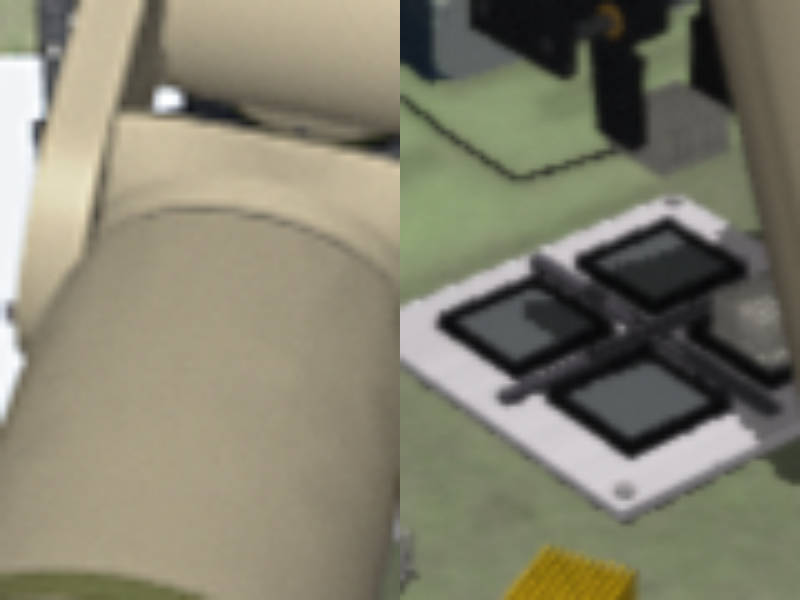

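Sink held level between the fingers above the empty far-right nest (scene crop ~(662,265)). A quick cross-check of nest positions from the scene camera follows.

Run:
```python
from h import *
print(px2w('scene',[(260+(662-400)/5,210+265/5),(260+(525-400)/5,210+322/5),(260+(643-400)/5,210+400/5)],.017).round(4))
# sink underside visible corner bottom centre of held sink: 
print(w2px('scene',[[.576,.0019,.017],[.569,.0812,.017],[.4896,.0752,.017],[.5754,.0003,.0955]]).round(1))
```

```text
[[0.5654 0.0095 0.017 ]
 [0.561  0.088  0.017 ]
 [0.4785 0.0812 0.017 ]]
[[312.4 260.1]
 [285.6 271.9]
 [307.9 286.8]
 [313.  230.3]]
```

Run:
```python
from h import *
im=cv2.imread('pics/scene0.png'); lab=cv2.cvtColor(im,cv2.COLOR_BGR2LAB).astype(int); g=cv2.cvtColor(im,cv2.COLOR_BGR2GRAY)
def bl(m,roi,mn=60):
    u0,v0,u1,v1=roi; k=np.zeros(m.shape,np.uint8); k[v0:v1,u0:u1]=m[v0:v1,u0:u1]
    n,l,st,ce=cv2.connectedComponentsWithStats(k); return [(st[i,:5].tolist(),ce[i].round(1).tolist()) for i in range(1,n) if st[i,4]>mn]
m=cv2.morphologyEx(((lab[...,1]>123)&(lab[...,2]<136)).astype(np.uint8),cv2.MORPH_CLOSE,np.ones((3,3)))
print('sinks',bl(m,(140,285,270,340),150))
print('dark',bl((g<75).astype(np.uint8),(262,250,350,300),30))
print(w2px('scene',[[.5606,.3907,.011],[.5533,.2295,.011],[.4635,.2376,.011]]).round(1))
# carrier corners
c,s=np.cos(np.radians(4.7)),np.sin(np.radians(4.7)); 
P=[[.5327+c*a-s*b,.0385+s*a+c*b,.008] for a,b in((.095,.095),(-.095,.095),(-.095,-.095),(.095,-.095))]
print(w2px('scene',P).round(1),w2px('top',P).round(1))
o=cv2.resize(im[225:325,245:405],None,fx=5,fy=5,interpolation=cv2.INTER_CUBIC)
for q in w2px('scene',P): cv2.circle(o,tuple(int(x) for x in (q-[245,225]+.5)*5),4,(0,0,255),1)
cv2.imwrite('pics/c4.png',o)
```

```text
sinks [([218, 289, 26, 22, 385], [230.2, 299.8]), ([235, 310, 28, 24, 439], [248.7, 321.6]), ([149, 315, 22, 19, 375], [159.2, 324.5])]
dark [([268, 254, 82, 46, 1128], [306.8, 277.8])]
[[160.4 323. ]
 [231.5 298.9]
 [249.6 320.7]]
[[251.6 273.8]
 [304.6 311. ]
 [369.9 278.9]
 [315.2 247. ]] [[263.3 224.2]
 [269.2 301.4]
 [348.1 294.4]
 [340.6 217.2]]
```

View pics/c4.png

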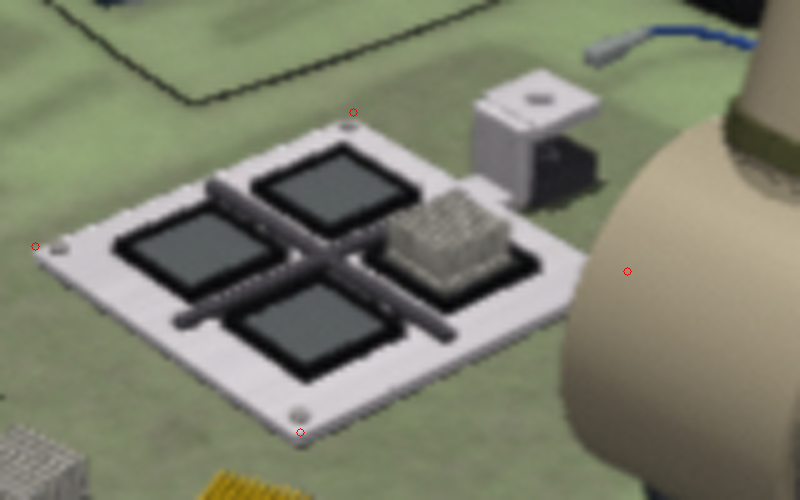

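The scene camera puts the carrier about 2 px nearer than the top camera does, roughly 4–5 mm. I check which camera agrees with the robot using the fingertips at their known pose.

Run:
```python
from h import *
im=cv2.imread('pics/scene1.png'); g=cv2.cvtColor(im,cv2.COLOR_BGR2GRAY)
m=(g<60).astype(np.uint8)
for u0,u1 in((200,226),(232,252)):
    k=m[230:285,u0:u1]; rows=np.where(k.any(1))[0]; 
    print([(230+r,u0+np.where(k[r])[0].min(),u0+np.where(k[r])[0].max()) for r in rows[-14:]])
x=np.array([.977,.212,0]);y=np.array([.212,-.977,0]);t=np.array([.5532,.2285,.1027])
for sg in(1,-1):
  for n in(.031,.0485):
    print(sg,n,w2px('scene',[t+sg*n*y+a*x for a in(-.009,.009)]).round(1).tolist())
# held sink in scene2
a=cv2.imread('pics/scene2.png');d=cv2.absdiff(a,im).max(2)
ga=cv2.cvtColor(a,cv2.COLOR_BGR2GRAY); print(ga[222:250,300:328])
s=np.array([.5752,.0002,.0854]);x=np.array([.997,.079,0]);y=np.array([.079,-.997,0])
P=[s+a_*.02*x+b_*.02*y+[0,0,z] for z in(-.012,.010) for a_,b_ in((1,1),(1,-1),(-1,-1),(-1,1))]
print(w2px('scene',P).round(1).tolist())
```

```text
[(np.int64(258), np.int64(207), np.int64(217)), (np.int64(259), np.int64(207), np.int64(217)), (np.int64(260), np.int64(208), np.int64(217)), (np.int64(261), np.int64(208), np.int64(218)), (np.int64(262), np.int64(208), np.int64(218)), (np.int64(263), np.int64(208), np.int64(218)), (np.int64(264), np.int64(208), np.int64(218)), (np.int64(265), np.int64(209), np.int64(218)), (np.int64(266), np.int64(209), np.int64(218)), (np.int64(267), np.int64(209), np.int64(218)), (np.int64(268), np.int64(210), np.int64(218)), (np.int64(269), np.int64(212), np.int64(218)), (np.int64(270), np.int64(214), np.int64(218)), (np.int64(271), np.int64(216), np.int64(216))]
[(np.int64(244), np.int64(237), np.int64(246)), (np.int64(245), np.int64(237), np.int64(246)), (np.int64(246), np.int64(237), np.int64(246)), (np.int64(247), np.int64(237), np.int64(246)), (np.int64(248), np.int64(237), np.int64(246)), (np.int64(249), np.int64(237), np.int64(246)), (np.int64(250), np.int64(237), np.int64(246)), (np.int64(251), np.int64(237), np.int64(246)), (np.int64(252), np.int64(237), np.int64(246)), (np.int64(253), n
[... 3091 characters left out ...]
139 139 139 139 139 137 135 130 120 111 110 117 117 118 117
  117 117 118 122 121 120 121 120 120 121]
 [140 140 139 138 137 137 138 135 135 131 128 126 122 119 120 118 118 118
  120 121 122 122 122 121 121 120 120 119]
 [140 138 135 134 134 135 131 128 124 122 121 123 121 120 119 118 118 119
  121 121 122 120 122 123 124 122 119 118]
 [138 136 133 133 132 130 126 122 120 119 118 121 125 125 125 126 126 124
  122 121 120 120 120 123 124 123 122 121]
 [135 132 130 130 126 123 121 119 120 119 125 141 154 145 140 151 159 141
  127 119 120 119 121 122 124 123 122 121]]
[[314.2, 233.0], [300.8, 238.4], [312.0, 244.9], [325.5, 239.3], [314.2, 224.6], [300.7, 229.9], [312.0, 236.3], [325.6, 230.8]]
```

The held sink's corner projects within 0.5 px, so the scene camera agrees with the robot. The nest outline shift is mostly their visible side faces. Splitting the remaining difference gives nests B (0.574, 0.0034), A (0.567, 0.0827) and C (0.4876, 0.0767). I lower into B while watching the force.

Request:
{"method": "send_rows", "body": {
  "motion": [
    {"translation": [-0.12, 0.32, -2.5], "rot": [0, 0, 0], "jaw": 0.3},
    {"translation": [0, 0, -2], "rot": [0, 0, 0], "jaw": 0.3},
    {"translation": [0, 0, -1], "rot": [0, 0, 0], "jaw": 0.3},
    {"translation": [0, 0, -0.4], "rot": [0, 0, 0], "jaw": 0.3},
    {"translation": [0, 0, 0], "rot": [0, 0, 0], "jaw": 0.3}
  ]
}}

```text
time_s: 4.6
ee_pos: [0.5744, 0.0059, 0.027]
tool_rot: [[0.997, 0.082, 0.0], [0.082, -0.997, 0.0], [0.0, -0.0, -1.0]]
wrist_force: [0.3, 0.1, -0.3]
grip_width: 0.0398
finger_force: 25.0
```

Request:
{"method": "send_rows", "body": {
  "motion": [
    {"translation": [0, 0, -0.15], "rot": [0, 0, 0], "jaw": 0.3},
    {"translation": [0, 0, 0], "rot": [0, 0, 0], "jaw": 0.3}
  ]
}}

```text
time_s: 4.8
ee_pos: [0.5746, 0.0055, 0.0259]
tool_rot: [[0.997, 0.082, 0.001], [0.082, -0.997, -0.0], [0.001, 0.0, -1.0]]
wrist_force: [-0.1, -0.2, -1.3]
grip_width: 0.0398
finger_force: 25.0
```

Request:
{"method": "send_rows", "body": {
  "motion": [
    {"translation": [0, -0.2, -0.15], "rot": [0, 0, 0], "jaw": 0.3},
    {"translation": [0, 0, -0.15], "rot": [0, 0, 0], "jaw": 0.3},
    {"translation": [0, 0, 0], "rot": [0, 0, 0], "jaw": 0.3}
  ]
}}

```text
time_s: 5.1
ee_pos: [0.5745, 0.0032, 0.0231]
tool_rot: [[0.997, 0.082, 0.001], [0.082, -0.997, -0.0], [0.001, 0.001, -1.0]]
wrist_force: [-1.8, -1.0, 6.8]
grip_width: 0.0396
finger_force: 25.0
```

Request:
{"method": "send_rows", "body": {
  "motion": [
    {"translation": [0, 0, -0.1], "rot": [0, 0, 0], "jaw": 0.3},
    {"translation": [0, 0, 0], "rot": [0, 0, 0], "jaw": 0.3}
  ]
}}

```text
time_s: 5.3
ee_pos: [0.5745, 0.0031, 0.0231]
tool_rot: [[0.997, 0.082, 0.002], [0.082, -0.997, -0.001], [0.001, 0.001, -1.0]]
wrist_force: [-6.3, -0.2, 15.5]
grip_width: 0.0399
finger_force: 25.0
```

Contact came at exactly floor height, so the sink is seated. Release and retreat, then go to sink_3.

Request:
{"method": "send_rows", "body": {
  "motion": [
    {"translation": [0, 0, 0.12], "rot": [0, 0, 0], "jaw": 0.3},
    {"translation": [0, 0, 0], "rot": [0, 0, 0], "jaw": 0.58},
    {"translation": [0, 0, 0], "rot": [0, 0, 0], "jaw": 0.58},
    {"translation": [0, 0, 0], "rot": [0, 0, 0], "jaw": 0.58},
    {"translation": [0, 0, 1], "rot": [0, 0, 0], "jaw": 0.58}
  ],
  "grip_force": 25
}}

```text
time_s: 5.8
ee_pos: [0.5736, 0.0036, 0.0316]
tool_rot: [[0.997, 0.082, -0.003], [0.082, -0.997, 0.001], [-0.003, -0.001, -1.0]]
wrist_force: [0.2, 0.1, 0.0]
grip_width: 0.0514
finger_force: 0.0
```

Request:
{"method": "send_rows", "body": {
  "motion": [
    {"translation": [0, 0, 3], "rot": [0, 0, 0], "jaw": 0.7},
    {"translation": [0, 0, 4], "rot": [0, 0, 0], "jaw": 0.7},
    {"translation": [0, 0, 0], "rot": [0, 0, 0], "jaw": 0.7}
  ]
}}

```text
time_s: 6.1
ee_pos: [0.5766, 0.0032, 0.1078]
tool_rot: [[0.997, 0.082, 0.009], [0.082, -0.997, -0.002], [0.009, 0.003, -1.0]]
wrist_force: [0.9, 0.1, 0.5]
grip_width: 0.0617
finger_force: 0.0
```

Request:
{"method": "send_rows", "body": {
  "motion": [
    {"translation": [-1.8, 3.9, 0], "rot": [0, 0, 0.035], "jaw": 0.7},
    {"translation": [-1.85, 3.9, 0], "rot": [0, 0, 0.035], "jaw": 0.7},
    {"translation": [-1.9, 3.95, 0], "rot": [0, 0, 0.035], "jaw": 0.7},
    {"translation": [-1.9, 3.95, 0], "rot": [0, 0, 0.035], "jaw": 0.7},
    {"translation": [-1.9, 3.95, 0], "rot": [0, 0, 0.035], "jaw": 0.7}
  ]
}}

```text
time_s: 6.6
ee_pos: [0.4797, 0.2013, 0.1025]
tool_rot: [[0.967, 0.255, -0.0], [0.255, -0.967, 0.0], [0.0, -0.0, -1.0]]
wrist_force: [0.1, 0.7, -0.6]
grip_width: 0.0615
finger_force: 0.0
```

Request:
{"method": "send_rows", "body": {
  "motion": [
    {"translation": [-1.8, 3.8, 0], "rot": [0, 0, 0.036], "jaw": 0.7},
    {"translation": [0, 0, 0], "rot": [0, 0, 0], "jaw": 0.7},
    {"translation": [0, 0, 0], "rot": [0, 0, 0], "jaw": 0.7}
  ]
}}

```text
time_s: 6.9
ee_pos: [0.4625, 0.2384, 0.1025]
tool_rot: [[0.957, 0.29, 0.0], [0.29, -0.957, -0.0], [0.0, 0.0, -1.0]]
wrist_force: [0.3, -0.7, -0.2]
grip_width: 0.0619
finger_force: 0.0
```

Request:
{"method": "send_rows", "body": {
  "motion": [
    {"translation": [0, 0, -4], "rot": [0, 0, 0], "jaw": 0.7},
    {"translation": [0, 0, -3.5], "rot": [0, 0, 0], "jaw": 0.7},
    {"translation": [0, 0, -1.7], "rot": [0, 0, 0], "jaw": 0.7},
    {"translation": [0, 0, 0.2], "rot": [0, 0, 0], "jaw": 0.7},
    {"translation": [0, 0, 0], "rot": [0, 0, 0], "jaw": 0.3}
  ],
  "grip_force": 20
}}

```text
time_s: 7.4
ee_pos: [0.4637, 0.2372, 0.0131]
tool_rot: [[0.958, 0.287, 0.001], [0.287, -0.958, 0.0], [0.001, 0.0, -1.0]]
wrist_force: [0.3, 0.1, -0.6]
grip_width: 0.0563
finger_force: 0.0
```

Request:
{"method": "send_rows", "body": {
  "motion": [
    {"translation": [0, 0, 0], "rot": [0, 0, 0], "jaw": 0.3},
    {"translation": [0, 0, 0], "rot": [0, 0, 0], "jaw": 0.3},
    {"translation": [0, 0, 0], "rot": [0, 0, 0], "jaw": 0.3},
    {"translation": [0, 0, 0], "rot": [0, 0, 0], "jaw": 0.3}
  ]
}}

```text
time_s: 7.8
ee_pos: [0.4634, 0.2379, 0.0135]
tool_rot: [[0.957, 0.289, 0.002], [0.289, -0.957, 0.0], [0.002, 0.0, -1.0]]
wrist_force: [-0.5, -2.4, 7.1]
grip_width: 0.04
finger_force: 20.0
```

Request:
{"method": "send_rows", "body": {
  "motion": [
    {"translation": [0, 0, 1], "rot": [0, 0, 0], "jaw": 0.3},
    {"translation": [0, 0, 3], "rot": [0, 0, 0], "jaw": 0.3},
    {"translation": [0, 0, 3], "rot": [0, 0, 0], "jaw": 0.3},
    {"translation": [1, -1.5, 1], "rot": [0, 0, -0.02], "jaw": 0.3},
    {"translation": [2.2, -3.3, 0], "rot": [0, 0, -0.04], "jaw": 0.3}
  ],
  "grip_force": 25
}}

```text
time_s: 8.3
ee_pos: [0.4946, 0.1912, 0.095]
tool_rot: [[0.972, 0.233, 0.003], [0.233, -0.972, 0.001], [0.003, -0.0, -1.0]]
wrist_force: [1.1, -0.2, -0.7]
grip_width: 0.0399
finger_force: 25.0
```

Request:
{"method": "send_rows", "body": {
  "motion": [
    {"translation": [2.4, -3.6, 0], "rot": [0, 0, -0.05], "jaw": 0.3},
    {"translation": [2.4, -3.6, 0], "rot": [0, 0, -0.05], "jaw": 0.3},
    {"translation": [1.6, -2.4, 0], "rot": [0, 0, -0.05], "jaw": 0.3},
    {"translation": [0.7, -1.1, -1], "rot": [0, 0, 0], "jaw": 0.3},
    {"translation": [0, 0, -1], "rot": [0, 0, 0], "jaw": 0.3}
  ]
}}

```text
time_s: 8.8
ee_pos: [0.566, 0.0822, 0.0719]
tool_rot: [[0.997, 0.082, 0.0], [0.082, -0.997, 0.0], [0.0, -0.0, -1.0]]
wrist_force: [-0.7, 0.7, -0.7]
grip_width: 0.0398
finger_force: 25.0
```

Request:
{"method": "send_rows", "body": {
  "motion": [
    {"translation": [0, 0, 0], "rot": [0, 0, 0], "jaw": 0.3}
  ]
}}

```text
time_s: 8.9
ee_pos: [0.5639, 0.0841, 0.0706]
tool_rot: [[0.996, 0.084, -0.004], [0.084, -0.996, 0.001], [-0.004, -0.001, -1.0]]
wrist_force: [-0.3, -0.4, -0.9]
grip_width: 0.0398
finger_force: 25.0
```

Request:
{"method": "send_rows", "body": {
  "motion": [
    {"translation": [0.1, 0, -2.5], "rot": [0, 0, 0], "jaw": 0.3},
    {"translation": [0, 0, -1.2], "rot": [0, 0, 0], "jaw": 0.3},
    {"translation": [0, 0, -0.5], "rot": [0, 0, 0], "jaw": 0.3},
    {"translation": [0, 0, 0], "rot": [0, 0, 0], "jaw": 0.3},
    {"translation": [0, 0, 0], "rot": [0, 0, 0], "jaw": 0.3}
  ]
}}

```text
time_s: 9.4
ee_pos: [0.567, 0.0833, 0.0311]
tool_rot: [[0.997, 0.083, 0.001], [0.083, -0.997, -0.0], [0.001, 0.0, -1.0]]
wrist_force: [-0.3, 0.0, -0.7]
grip_width: 0.0396
finger_force: 25.0
```

Request:
{"method": "send_rows", "body": {
  "motion": [
    {"translation": [0, 0, -0.2], "rot": [0, 0, 0], "jaw": 0.3},
    {"translation": [0, 0, -0.15], "rot": [0, 0, 0], "jaw": 0.3},
    {"translation": [0, 0, 0], "rot": [0, 0, 0], "jaw": 0.3}
  ]
}}

```text
time_s: 9.7
ee_pos: [0.5667, 0.0829, 0.027]
tool_rot: [[0.997, 0.083, 0.0], [0.083, -0.997, -0.0], [0.0, 0.0, -1.0]]
wrist_force: [-0.5, 1.2, -1.0]
grip_width: 0.0396
finger_force: 25.0
```

Request:
{"method": "send_rows", "body": {
  "motion": [
    {"translation": [0, 0, -0.2], "rot": [0, 0, 0], "jaw": 0.3},
    {"translation": [0, 0, -0.1], "rot": [0, 0, 0], "jaw": 0.3},
    {"translation": [0, 0, -0.05], "rot": [0, 0, 0], "jaw": 0.3},
    {"translation": [0, 0, 0], "rot": [0, 0, 0], "jaw": 0.3}
  ]
}}

```text
time_s: 10.1
ee_pos: [0.5668, 0.0829, 0.0245]
tool_rot: [[0.997, 0.083, 0.001], [0.083, -0.997, -0.0], [0.001, 0.0, -1.0]]
wrist_force: [-3.5, 0.4, 9.8]
grip_width: 0.0397
finger_force: 25.0
```

Request:
{"method": "send_rows", "body": {
  "motion": [
    {"translation": [0, 0, 0.12], "rot": [0, 0, 0], "jaw": 0.3},
    {"translation": [0, 0, 0], "rot": [0, 0, 0], "jaw": 0.58},
    {"translation": [0, 0, 0], "rot": [0, 0, 0], "jaw": 0.58},
    {"translation": [0, 0, 0], "rot": [0, 0, 0], "jaw": 0.58},
    {"translation": [0, 0, 1], "rot": [0, 0, 0], "jaw": 0.58}
  ]
}}

```text
time_s: 10.6
ee_pos: [0.5661, 0.083, 0.0339]
tool_rot: [[0.997, 0.083, -0.003], [0.083, -0.997, 0.0], [-0.003, -0.0, -1.0]]
wrist_force: [-0.8, 0.4, -0.2]
grip_width: 0.0511
finger_force: 0.0
```

Request:
{"method": "send_rows", "body": {
  "motion": [
    {"translation": [0, 0, 3], "rot": [0, 0, 0], "jaw": 0.7},
    {"translation": [0, 0, 3], "rot": [0, 0, 0], "jaw": 0.75},
    {"translation": [-0.1, 3.8, 0], "rot": [0, 0, 0.12], "jaw": 0.75},
    {"translation": [-0.1, 3.8, 0], "rot": [0, 0, 0.12], "jaw": 0.75},
    {"translation": [-0.1, 3.9, 0], "rot": [0, 0, 0.12], "jaw": 0.75}
  ]
}}

```text
time_s: 11.1
ee_pos: [0.5638, 0.1991, 0.0957]
tool_rot: [[0.902, 0.432, 0.001], [0.432, -0.902, 0.0], [0.001, 0.0, -1.0]]
wrist_force: [0.3, -0.1, -0.4]
grip_width: 0.0661
finger_force: 0.0
```

Request:
{"method": "send_rows", "body": {
  "motion": [
    {"translation": [-0.1, 3.9, 0], "rot": [0, 0, 0.12], "jaw": 0.75},
    {"translation": [-0.1, 3.9, 0], "rot": [0, 0, 0.12], "jaw": 0.75},
    {"translation": [-0.1, 3.9, 0], "rot": [0, 0, 0.12], "jaw": 0.75},
    {"translation": [-0.1, 3.9, 0], "rot": [0, 0, 0.12], "jaw": 0.75},
    {"translation": [0, 3.8, 0], "rot": [0, 0, 0.132], "jaw": 0.75}
  ]
}}

```text
time_s: 11.6
ee_pos: [0.5594, 0.3937, 0.0955]
tool_rot: [[0.489, 0.872, 0.0], [0.872, -0.489, 0.0], [0.0, 0.0, -1.0]]
wrist_force: [0.7, -0.0, 1.0]
grip_width: 0.0659
finger_force: 0.0
```

Request:
{"method": "send_rows", "body": {
  "motion": [
    {"translation": [0, 0, 0], "rot": [0, 0, 0], "jaw": 0.75},
    {"translation": [0, 0, 0], "rot": [0, 0, 0], "jaw": 0.75}
  ]
}}

```text
time_s: 11.8
ee_pos: [0.5594, 0.3924, 0.0949]
tool_rot: [[0.493, 0.87, 0.0], [0.87, -0.493, -0.0], [-0.0, 0.0, -1.0]]
wrist_force: [0.7, -0.2, 1.4]
grip_width: 0.0665
finger_force: 0.0
```

Request:
{"method": "send_rows", "body": {
  "motion": [
    {"translation": [0.05, 0, -4], "rot": [0, 0, 0], "jaw": 0.75},
    {"translation": [0, 0, -3], "rot": [0, 0, 0], "jaw": 0.75},
    {"translation": [0, 0, -1.25], "rot": [0, 0, 0], "jaw": 0.75},
    {"translation": [0, 0, 0], "rot": [0, 0, 0], "jaw": 0.75},
    {"translation": [0, 0, 0], "rot": [0, 0, 0], "jaw": 0.3}
  ],
  "grip_force": 20
}}

```text
time_s: 12.3
ee_pos: [0.5612, 0.3918, 0.0137]
tool_rot: [[0.494, 0.869, 0.002], [0.869, -0.494, 0.001], [0.002, 0.001, -1.0]]
wrist_force: [0.3, -0.2, -0.4]
grip_width: 0.0601
finger_force: 0.0
```

Request:
{"method": "send_rows", "body": {
  "motion": [
    {"translation": [0, 0, 0], "rot": [0, 0, 0], "jaw": 0.3},
    {"translation": [0, 0, 0], "rot": [0, 0, 0], "jaw": 0.3},
    {"translation": [0, 0, 0], "rot": [0, 0, 0], "jaw": 0.3},
    {"translation": [0, 0, 0], "rot": [0, 0, 0], "jaw": 0.3},
    {"translation": [0, 0, 0], "rot": [0, 0, 0], "jaw": 0.3}
  ]
}}

```text
time_s: 12.8
ee_pos: [0.5607, 0.3922, 0.0133]
tool_rot: [[0.493, 0.87, 0.002], [0.87, -0.493, 0.001], [0.001, 0.001, -1.0]]
wrist_force: [-0.5, -1.2, 5.8]
grip_width: 0.0399
finger_force: 20.0
```

Request:
{"method": "send_rows", "body": {
  "motion": [
    {"translation": [0, 0, 1], "rot": [0, 0, 0], "jaw": 0.3},
    {"translation": [0, 0, 3], "rot": [0, 0, 0], "jaw": 0.3},
    {"translation": [0, 0, 3], "rot": [0, 0, 0], "jaw": 0.3},
    {"translation": [-0.4, -1.5, 1], "rot": [0, 0, 0.03], "jaw": 0.3},
    {"translation": [-0.8, -3.4, 0], "rot": [0, 0, 0.07], "jaw": 0.3}
  ],
  "grip_force": 25
}}

```text
time_s: 13.3
ee_pos: [0.5488, 0.3444, 0.0945]
tool_rot: [[0.4, 0.916, 0.004], [0.916, -0.4, 0.002], [0.004, 0.003, -1.0]]
wrist_force: [0.3, -0.9, -0.7]
grip_width: 0.0398
finger_force: 25.0
```

Request:
{"method": "send_rows", "body": {
  "motion": [
    {"translation": [-0.9, -4, 0], "rot": [0, 0, 0.08], "jaw": 0.3},
    {"translation": [-0.9, -4, 0], "rot": [0, 0, 0.08], "jaw": 0.3},
    {"translation": [-0.9, -4, 0], "rot": [0, 0, 0.08], "jaw": 0.3},
    {"translation": [-0.9, -4, 0], "rot": [0, 0, 0.08], "jaw": 0.3},
    {"translation": [-0.9, -4, 0], "rot": [0, 0, 0.08], "jaw": 0.3}
  ]
}}

```text
time_s: 13.8
ee_pos: [0.5027, 0.1416, 0.0927]
tool_rot: [[0.012, 1.0, 0.001], [1.0, -0.012, -0.0], [-0.0, 0.001, -1.0]]
wrist_force: [1.3, -0.3, -0.9]
grip_width: 0.0402
finger_force: 25.0
```

Request:
{"method": "send_rows", "body": {
  "motion": [
    {"translation": [-0.9, -4, 0], "rot": [0, 0, 0.07], "jaw": 0.3},
    {"translation": [-0.71, -2.65, -1], "rot": [0, 0, 0.029], "jaw": 0.3},
    {"translation": [0, 0, -1], "rot": [0, 0, 0], "jaw": 0.3},
    {"translation": [0, 0, 0], "rot": [0, 0, 0], "jaw": 0.3},
    {"translation": [0, 0, 0], "rot": [0, 0, 0], "jaw": 0.3}
  ]
}}

```text
time_s: 14.3
ee_pos: [0.4875, 0.0772, 0.0724]
tool_rot: [[-0.083, 0.997, 0.0], [0.997, 0.083, 0.0], [0.0, 0.0, -1.0]]
wrist_force: [-0.9, 0.1, -0.9]
grip_width: 0.0397
finger_force: 25.0
```

Request:
{"method": "send_rows", "body": {
  "motion": [
    {"translation": [0, 0, -2.5], "rot": [0, 0, 0], "jaw": 0.3},
    {"translation": [0, 0, -1.4], "rot": [0, 0, 0], "jaw": 0.3},
    {"translation": [0, 0, -0.5], "rot": [0, 0, 0], "jaw": 0.3},
    {"translation": [0, 0, 0], "rot": [0, 0, 0], "jaw": 0.3},
    {"translation": [0, 0, -0.15], "rot": [0, 0, 0], "jaw": 0.3}
  ]
}}

```text
time_s: 14.8
ee_pos: [0.4878, 0.0769, 0.0274]
tool_rot: [[-0.083, 0.997, 0.002], [0.997, 0.083, -0.0], [-0.0, 0.002, -1.0]]
wrist_force: [0.9, 0.5, -0.8]
grip_width: 0.0398
finger_force: 25.0
```

Request:
{"method": "send_rows", "body": {
  "motion": [
    {"translation": [0, 0, -0.15], "rot": [0, 0, 0], "jaw": 0.3},
    {"translation": [0, 0, -0.1], "rot": [0, 0, 0], "jaw": 0.3},
    {"translation": [0, 0, -0.05], "rot": [0, 0, 0], "jaw": 0.3},
    {"translation": [0, 0, 0], "rot": [0, 0, 0], "jaw": 0.3}
  ]
}}

```text
time_s: 15.2
ee_pos: [0.4873, 0.0765, 0.0242]
tool_rot: [[-0.083, 0.997, 0.001], [0.997, 0.083, 0.0], [-0.0, 0.001, -1.0]]
wrist_force: [-0.5, -0.1, 5.0]
grip_width: 0.0395
finger_force: 25.0
```

Request:
{"method": "send_rows", "body": {
  "motion": [
    {"translation": [0, 0, 0.12], "rot": [0, 0, 0], "jaw": 0.3},
    {"translation": [0, 0, 0], "rot": [0, 0, 0], "jaw": 0.58},
    {"translation": [0, 0, 0], "rot": [0, 0, 0], "jaw": 0.58},
    {"translation": [0, 0, 0], "rot": [0, 0, 0], "jaw": 0.58},
    {"translation": [0, 0, 1], "rot": [0, 0, 0], "jaw": 0.58}
  ]
}}

```text
time_s: 15.7
ee_pos: [0.4866, 0.0765, 0.0344]
tool_rot: [[-0.083, 0.997, -0.002], [0.997, 0.083, 0.0], [0.0, -0.002, -1.0]]
wrist_force: [-0.0, 0.1, 0.6]
grip_width: 0.0509
finger_force: 0.0
```

Request:
{"method": "send_rows", "body": {
  "motion": [
    {"translation": [0, 0, 3], "rot": [0, 0, 0], "jaw": 0.6},
    {"translation": [0, 0, 4], "rot": [0, 0, 0], "jaw": 0.6},
    {"translation": [0.3, -4, 2], "rot": [0, 0, 0], "jaw": 0.6},
    {"translation": [0.3, -4.5, 0], "rot": [0, 0, 0], "jaw": 0.6},
    {"translation": [0.3, -4.5, 0], "rot": [0, 0, 0], "jaw": 0.6}
  ]
}}

```text
time_s: 16.2
ee_pos: [0.4963, -0.0548, 0.1264]
tool_rot: [[-0.084, 0.996, 0.002], [0.996, 0.084, -0.001], [-0.001, 0.002, -1.0]]
wrist_force: [0.6, 0.1, 0.3]
grip_width: 0.0526
finger_force: 0.0
```

Request:
{"method": "send_rows", "body": {
  "motion": [
    {"translation": [0.3, -4.7, 0], "rot": [0, 0, 0], "jaw": 0.6},
    {"translation": [0.3, -4.7, 0], "rot": [0, 0, 0], "jaw": 0.6},
    {"translation": [0.3, -4.7, 0], "rot": [0, 0, 0], "jaw": 0.6},
    {"translation": [0.3, -4.7, 0], "rot": [0, 0, 0], "jaw": 0.6},
    {"translation": [0.3, -4.7, 0], "rot": [0, 0, 0], "jaw": 0.6}
  ]
}}

```text
time_s: 16.7
ee_pos: [0.5109, -0.2905, 0.1257]
tool_rot: [[-0.083, 0.997, 0.0], [0.997, 0.083, -0.0], [-0.0, 0.0, -1.0]]
wrist_force: [0.7, 0.3, 0.8]
grip_width: 0.0528
finger_force: 0.0
```

Request:
{"method": "send_rows", "body": {
  "motion": [
    {"translation": [0.3, -4.7, 0], "rot": [0, 0, 0], "jaw": 0.6},
    {"translation": [0.2, -4.5, 0], "rot": [0, 0, 0], "jaw": 0.6},
    {"translation": [0, 0, 0], "rot": [0, 0, 0], "jaw": 0.6},
    {"translation": [0, 0, 0], "rot": [0, 0, 0], "jaw": 0.6}
  ]
}}

```text
time_s: 17.1
ee_pos: [0.5158, -0.3809, 0.1249]
tool_rot: [[-0.082, 0.997, -0.0], [0.997, 0.082, 0.001], [0.001, -0.0, -1.0]]
wrist_force: [1.0, -0.2, 0.1]
grip_width: 0.0529
finger_force: 0.0
```

Run:
```python
from h import *
a=shot('top','top3.png');b=shot('scene','scene3.png')
s=manip.sense(); print(s['time_s'],s['ee_pos'],s['tool_rot'][:,0])
o=np.zeros((600,800,3),np.uint8)
o[:300,:400]=cv2.resize(a[215:305,260:380],(400,300)); o[300:,:400]=cv2.resize(a[220:310,440:560],(400,300))
o[:300,400:]=cv2.resize(b[225:315,265:385],(400,300)); o[300:,400:]=cv2.resize(b[190:280,380:500],(400,300)); cv2.imwrite('pics/c5.png',o)
```

```text
17.2 [ 0.51618675 -0.37938796  0.12521261] [-8.36825921e-02  9.96492330e-01  5.09911940e-04]
```

View pics/c5.png

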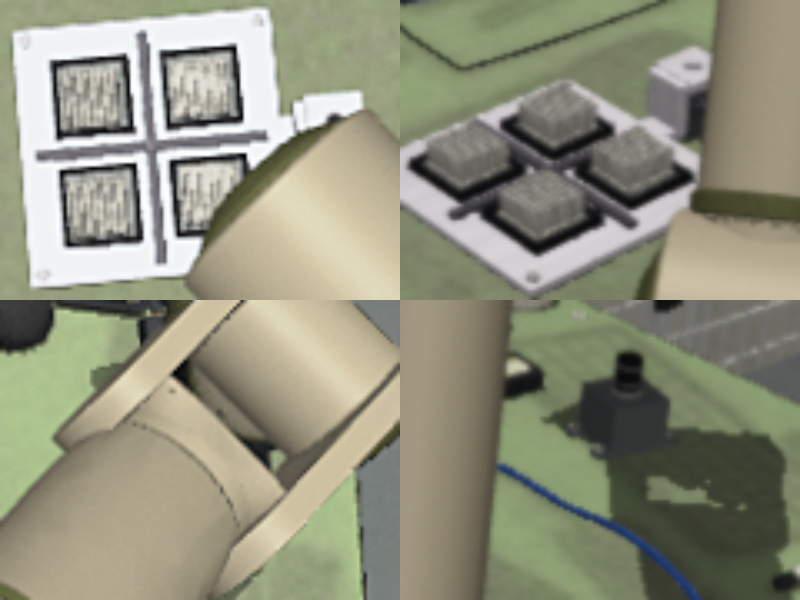

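All four nests hold flat sinks in both views. The pin knob is at scene pixel ~(448,207) and top pixel (487.6,260). I triangulate the knob and the eyelet.

```bash
cat >> h.py <<'E'
def tri(a,b):
    A=[];B=[]
    for n,p in(('top',a),('scene',b)):
        o=cal(n)[2][:3,3]; d=px2w(n,[p],0)[0]-o; d/=np.linalg.norm(d); M=np.eye(3)-np.outer(d,d); A.append(M);B.append(M@o)
    return np.linalg.solve(sum(A),sum(B))
E
python3 - <<'E'
from h import *
b=cv2.imread('pics/scene3.png'); g=cv2.cvtColor(b,cv2.COLOR_BGR2GRAY)
print(g[200:226,436:462])
print('tcp',w2px('scene',[[.516,-.38,.125],[.516,-.38,.2]]),w2px('scene',[[.5164,-.3865,.072]]))
g0=cv2.cvtColor(cv2.imread('pics/scene0.png'),cv2.COLOR_BGR2GRAY)
print(g0[237:253,343:366])
print('eye',w2px('scene',[[.5446,-.0925,.045],[.5434,-.0911,.045]]))
print(tri((487.6,260),(448,207)))
E
```

```text
[[124 124 126 125 125 124 126 128 128 126 124 122 121 124 128 133 133 127
  127 128 122 104 108 115 122 124]
 [129 130 129 128 126 125 127 129 132 132 129 126 121 122 124 127 131 135
  139 145 138 119 121 111 126 128]
 [132 133 134 133 131 126 126 127 132 133 132 129 124 121 120 121 123 127
  133 138 142 141 140 118 124 109]
 [130 131 133 134 132 132 127 127 127 128 130 126 123 120 119 119 119 121
  125 130 137 141 142 142 141 118]
 [129 128 130 131 130 131 129 126 125 123 120 115 108 106 113 118 118 120
  121 126 131 135 139 141 142 141]
 [128 128 128 129 130 131 132 131 122 100  86  75  68  67  81  94 110 117
  119 119 122 129 134 137 141 143]
 [129 129 130 129 131 131 133 133 111  61  29  21  21  21  30  48  83 110
  117 118 119 123 127 133 137 138]
 [132 133 135 133 131 130 130 129 101  39  12   8   9  10  13  17  50 103
  120 122 119 119 121 126 129 132]
 [132 134 135 135 133 129 127 124  94  33  14   9  12   9   9  11  39 103
  126 127 122 120 119 119 122 128]
 [128 131 134 136 134 131 129 122  94  43  30  19  15  12  14  17  43 102
  125 128 125 122 119 118 119 124]
 [127 128 
[... 2781 characters left out ...]
158 132 123 119]
 [201 205 195 183 181 191 201 203 203 202 203 203 203 203 201 189 163 139
  126 120 111 112 118]
 [148 177 199 197 191 185 193 200 201 204 203 201 201 189 164 138 122 112
  111 111 113 117 121]
 [119 131 153 182 201 199 195 184 179 198 195 180 162 139 122 112 110 110
  115 117 117 121 123]
 [114 116 122 137 162 192 197 185 162 162 156 133 120 111 108 111 115 121
  120 118 119 120 121]
 [113 114 114 114 124 141 145 140 130 124 118 108 105  99 103 116 120 122
  120 118 119 118 119]
 [114 113 113 113 113 116 118 115 113 107  96  78  68  56  57  74  99 118
  119 119 118 119 120]]
eye [[352.85648168 243.40950097]
 [352.71015486 243.78313994]]
[ 0.51834929 -0.38633327  0.06761906]
```

Request:
{"method": "send_rows", "body": {
  "motion": [
    {"translation": [-0.1, -0.5, -3], "rot": [0, 0, 0], "jaw": 0.6},
    {"translation": [0, 0, -2.5], "rot": [0, 0, 0], "jaw": 0.6},
    {"translation": [0, 0, -1.5], "rot": [0, 0, 0], "jaw": 0.6},
    {"translation": [0, 0, 0], "rot": [0, 0, 0], "jaw": 0.6},
    {"translation": [0, 0, 0], "rot": [0, 0, 0], "jaw": 0.6}
  ],
  "grip_force": 5
}}

```text
time_s: 17.7
ee_pos: [0.5156, -0.3848, 0.0558]
tool_rot: [[-0.084, 0.996, 0.0], [0.996, 0.084, -0.0], [-0.0, 0.0, -1.0]]
wrist_force: [0.4, -0.8, 0.5]
grip_width: 0.0529
finger_force: 0.0
```

Request:
{"method": "send_rows", "body": {
  "motion": [
    {"translation": [0, 0, 0], "rot": [0, 0, 0], "jaw": 0.1},
    {"translation": [0, 0, 0], "rot": [0, 0, 0], "jaw": 0.1},
    {"translation": [0, 0, 0], "rot": [0, 0, 0], "jaw": 0.1},
    {"translation": [0, 0, 0], "rot": [0, 0, 0], "jaw": 0.1},
    {"translation": [0, 0, 0], "rot": [0, 0, 0], "jaw": 0.1}
  ]
}}

```text
time_s: 18.2
ee_pos: [0.5153, -0.3856, 0.0552]
tool_rot: [[-0.083, 0.997, 0.0], [0.997, 0.083, -0.0], [-0.0, 0.0, -1.0]]
wrist_force: [-1.0, 0.7, 2.2]
grip_width: 0.0218
finger_force: 5.0
```

Run:
```python
from h import *
s=manip.sense(); print(s['time_s'],s['ee_pos'],s['grip_width'],s['wrist_force'],s['q'])
print(px2w('scene',[(448.4,207)],.072),px2w('scene',[(352.2,244.5)],.045))
```

```text
18.2 [ 0.51529597 -0.38562083  0.05522605] 0.0218479206253639 [-0.98905703  0.69783106  2.16699027] [-4.73302008e+01  4.06843822e+01  7.23579804e+01  4.87890864e-03
  6.69204875e+01 -5.20844152e+01]
[[ 0.51284102 -0.3786932   0.072     ]] [[ 0.54141933 -0.08798568  0.045     ]]
```

Request:
{"method": "send_rows", "body": {
  "motion": [
    {"translation": [0, 0, 0], "rot": [0, 0, 0], "jaw": 0.5},
    {"translation": [0, 0, 0], "rot": [0, 0, 0], "jaw": 0.5},
    {"translation": [0, 0, 0], "rot": [0, 0, -0.1], "jaw": 0.6},
    {"translation": [0, 0, 0], "rot": [0, 0, -0.147], "jaw": 0.6},
    {"translation": [0, 0, 0], "rot": [0, 0, -0.147], "jaw": 0.6}
  ]
}}

```text
time_s: 18.7
ee_pos: [0.5151, -0.3855, 0.0547]
tool_rot: [[0.312, 0.95, -0.0], [0.95, -0.312, 0.0], [0.0, -0.0, -1.0]]
wrist_force: [0.6, 0.1, -0.4]
grip_width: 0.0526
finger_force: 0.0
```

Request:
{"method": "send_rows", "body": {
  "motion": [
    {"translation": [0, 0, 0], "rot": [0, 0, -0.147], "jaw": 0.6},
    {"translation": [0, 0, 0], "rot": [0, 0, -0.147], "jaw": 0.6},
    {"translation": [0, 0, 0], "rot": [0, 0, -0.147], "jaw": 0.6},
    {"translation": [0, 0, 0], "rot": [0, 0, -0.147], "jaw": 0.6},
    {"translation": [0, 0, 0], "rot": [0, 0, -0.147], "jaw": 0.6}
  ]
}}

```text
time_s: 19.2
ee_pos: [0.5151, -0.3855, 0.0547]
tool_rot: [[0.868, 0.496, -0.0], [0.496, -0.868, 0.0], [-0.0, -0.0, -1.0]]
wrist_force: [0.1, -0.3, 0.5]
grip_width: 0.0529
finger_force: 0.0
```

Request:
{"method": "send_rows", "body": {
  "motion": [
    {"translation": [0, 0, 0], "rot": [0, 0, -0.147], "jaw": 0.6},
    {"translation": [0, 0, 0], "rot": [0, 0, -0.147], "jaw": 0.6},
    {"translation": [0, 0, 0], "rot": [0, 0, -0.147], "jaw": 0.6},
    {"translation": [0, 0, 0], "rot": [0, 0, 0], "jaw": 0.6},
    {"translation": [0, 0, 0], "rot": [0, 0, 0], "jaw": 0.6}
  ]
}}

```text
time_s: 19.7
ee_pos: [0.5151, -0.3855, 0.0547]
tool_rot: [[0.996, 0.088, -0.0], [0.088, -0.996, 0.0], [-0.0, -0.0, -1.0]]
wrist_force: [0.7, 0.8, 0.1]
grip_width: 0.0529
finger_force: 0.0
```

Request:
{"method": "send_rows", "body": {
  "motion": [
    {"translation": [0, 0, 0], "rot": [0, 0, 0], "jaw": 0.1},
    {"translation": [0, 0, 0], "rot": [0, 0, 0], "jaw": 0.1},
    {"translation": [0, 0, 0], "rot": [0, 0, 0], "jaw": 0.1},
    {"translation": [0, 0, 0], "rot": [0, 0, 0], "jaw": 0.1},
    {"translation": [0, 0, 0], "rot": [0, 0, 0], "jaw": 0.1}
  ]
}}

```text
time_s: 20.2
ee_pos: [0.5152, -0.3856, 0.0549]
tool_rot: [[0.996, 0.084, 0.0], [0.084, -0.996, -0.0], [0.0, 0.0, -1.0]]
wrist_force: [-0.8, -0.6, -0.4]
grip_width: 0.0219
finger_force: 5.0
```

Request:
{"method": "send_rows", "body": {
  "motion": [
    {"translation": [0, 0, 0], "rot": [0, 0, 0], "jaw": 0.1},
    {"translation": [0, 0, 0.5], "rot": [0, 0, 0], "jaw": 0.1},
    {"translation": [0, 0, 2], "rot": [0, 0, 0], "jaw": 0.1},
    {"translation": [0, 0, 2.5], "rot": [0, 0, 0], "jaw": 0.1},
    {"translation": [0, 0, 1.5], "rot": [0, 0, 0], "jaw": 0.1}
  ],
  "grip_force": 30
}}

```text
time_s: 20.7
ee_pos: [0.5155, -0.3858, 0.122]
tool_rot: [[0.996, 0.084, 0.001], [0.084, -0.996, -0.001], [0.001, 0.002, -1.0]]
wrist_force: [0.3, -0.7, 0.4]
grip_width: 0.0207
finger_force: 30.1
```

Request:
{"method": "send_rows", "body": {
  "motion": [
    {"translation": [0.2, 2.5, 0], "rot": [0, 0, 0], "jaw": 0.1},
    {"translation": [0.4, 4, 0], "rot": [0, 0, 0], "jaw": 0.1},
    {"translation": [0.4, 4, 0], "rot": [0, 0, 0], "jaw": 0.1},
    {"translation": [0.4, 4, 0], "rot": [0, 0, 0], "jaw": 0.1},
    {"translation": [0.4, 4, 0], "rot": [0, 0, 0], "jaw": 0.1}
  ]
}}

```text
time_s: 21.2
ee_pos: [0.5331, -0.199, 0.1202]
tool_rot: [[0.997, 0.084, 0.0], [0.084, -0.997, -0.0], [0.0, 0.0, -1.0]]
wrist_force: [1.0, -0.6, 0.4]
grip_width: 0.0206
finger_force: 30.1
```

Request:
{"method": "send_rows", "body": {
  "motion": [
    {"translation": [0.4, 4, 0], "rot": [0, 0, 0], "jaw": 0.1},
    {"translation": [0.3, 4, 0], "rot": [0, 0, 0], "jaw": 0.1},
    {"translation": [0.24, 3.04, 0], "rot": [0, 0, 0], "jaw": 0.1},
    {"translation": [0, 0, 0], "rot": [0, 0, 0], "jaw": 0.1},
    {"translation": [0, 0, 0], "rot": [0, 0, 0], "jaw": 0.1}
  ]
}}

```text
time_s: 21.7
ee_pos: [0.5427, -0.09, 0.1202]
tool_rot: [[0.996, 0.085, 0.0], [0.085, -0.996, -0.0], [0.0, 0.0, -1.0]]
wrist_force: [0.2, -0.1, -1.2]
grip_width: 0.021
finger_force: 30.1
```

Run:
```python
from h import *
b=shot('scene','scene4.png'); a=shot('top','top4.png')
s=manip.sense(); print(s['time_s'],s['ee_pos'],s['grip_width'],s['tool_rot'][:,2])
t=s['ee_pos']; 
q=w2px('scene',[t-[0,0,h] for h in(.053,.013,.010,-.017)]); print('pred tip,flange bottom, flange top, knobtop',q.round(1).tolist())
o=np.zeros((600,800,3),np.uint8); o[:]=0
o[:,:400]=cv2.resize(b[195:270,330:380],(400,600),interpolation=cv2.INTER_CUBIC); o[:,400:]=cv2.resize(a[220:280,335:375],(400,600),interpolation=cv2.INTER_CUBIC); cv2.imwrite('pics/c6.png',o)
```

```text
21.8 [ 0.54265579 -0.09111433  0.11998011] 0.021424886797007842 [ 3.15963260e-04 -3.19236788e-04 -9.99999899e-01]
pred tip,flange bottom, flange top, knobtop [[353.2, 235.7], [353.7, 220.4], [353.7, 219.3], [354.0, 208.7]]
```

View pics/c6.png

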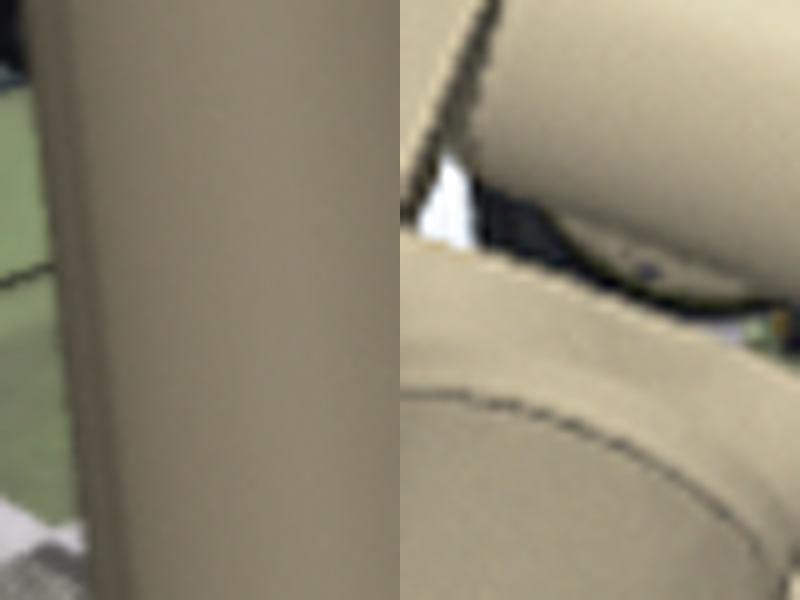

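Both views are blocked by the arm here, so I'll insert by feel. The best estimate is (0.5432, -0.0913). If the pin misses, contact should come at TCP z ≈ 0.098.

Request:
{"method": "send_rows", "body": {
  "motion": [
    {"translation": [0.05, -0.05, -1], "rot": [0, 0, 0], "jaw": 0.1},
    {"translation": [0, 0, -0.9], "rot": [0, 0, 0], "jaw": 0.1},
    {"translation": [0, 0, 0], "rot": [0, 0, 0], "jaw": 0.1},
    {"translation": [0, 0, -0.3], "rot": [0, 0, 0], "jaw": 0.1},
    {"translation": [0, 0, 0], "rot": [0, 0, 0], "jaw": 0.1}
  ]
}}

```text
time_s: 22.3
ee_pos: [0.543, -0.0907, 0.0975]
tool_rot: [[0.997, 0.083, -0.001], [0.083, -0.997, 0.0], [-0.0, -0.0, -1.0]]
wrist_force: [-0.3, 0.4, -0.7]
grip_width: 0.0212
finger_force: 30.1
```

Request:
{"method": "send_rows", "body": {
  "motion": [
    {"translation": [0, 0, -0.2], "rot": [0, 0, 0], "jaw": 0.1},
    {"translation": [0, 0, 0], "rot": [0, 0, 0], "jaw": 0.1}
  ]
}}

```text
time_s: 22.5
ee_pos: [0.543, -0.0906, 0.0958]
tool_rot: [[0.996, 0.084, -0.0], [0.084, -0.996, 0.0], [-0.0, -0.0, -1.0]]
wrist_force: [0.1, -0.8, -0.7]
grip_width: 0.0209
finger_force: 30.1
```

Request:
{"method": "send_rows", "body": {
  "motion": [
    {"translation": [0, 0, -0.2], "rot": [0, 0, 0], "jaw": 0.1},
    {"translation": [0, 0, 0], "rot": [0, 0, 0], "jaw": 0.1}
  ]
}}

```text
time_s: 22.7
ee_pos: [0.543, -0.0906, 0.0937]
tool_rot: [[0.996, 0.084, -0.0], [0.084, -0.996, 0.0], [-0.0, -0.0, -1.0]]
wrist_force: [0.0, 0.1, -0.5]
grip_width: 0.0214
finger_force: 30.1
```

No contact 4 mm below the plate top, so the nose is in the hole. Continue down.

Request:
{"method": "send_rows", "body": {
  "motion": [
    {"translation": [0, 0, -0.2], "rot": [0, 0, 0], "jaw": 0.1},
    {"translation": [0, 0, 0], "rot": [0, 0, 0], "jaw": 0.1}
  ]
}}

```text
time_s: 22.9
ee_pos: [0.5431, -0.0908, 0.0917]
tool_rot: [[0.996, 0.084, 0.0], [0.084, -0.996, -0.0], [0.0, 0.0, -1.0]]
wrist_force: [0.6, -1.7, -2.0]
grip_width: 0.021
finger_force: 30.1
```

Request:
{"method": "send_rows", "body": {
  "motion": [
    {"translation": [0, 0, -0.2], "rot": [0, 0, 0], "jaw": 0.1},
    {"translation": [0, 0, 0], "rot": [0, 0, 0], "jaw": 0.1}
  ]
}}

```text
time_s: 23.1
ee_pos: [0.5431, -0.0908, 0.0897]
tool_rot: [[0.996, 0.084, -0.0], [0.084, -0.996, -0.0], [-0.0, 0.0, -1.0]]
wrist_force: [-0.4, -2.1, -1.5]
grip_width: 0.0209
finger_force: 30.1
```

Request:
{"method": "send_rows", "body": {
  "motion": [
    {"translation": [0, 0, -0.2], "rot": [0, 0, 0], "jaw": 0.1},
    {"translation": [0, 0, 0], "rot": [0, 0, 0], "jaw": 0.1}
  ]
}}

```text
time_s: 23.3
ee_pos: [0.5431, -0.0908, 0.0877]
tool_rot: [[0.996, 0.084, -0.0], [0.084, -0.996, -0.0], [-0.0, 0.0, -1.0]]
wrist_force: [0.1, -2.4, -1.3]
grip_width: 0.0208
finger_force: 30.1
```

A small -y push appears, so I shift by -0.6 mm and continue.

Request:
{"method": "send_rows", "body": {
  "motion": [
    {"translation": [0, -0.06, 0], "rot": [0, 0, 0], "jaw": 0.1},
    {"translation": [0, 0, -0.5], "rot": [0, 0, 0], "jaw": 0.1},
    {"translation": [0, 0, -0.4], "rot": [0, 0, 0], "jaw": 0.1},
    {"translation": [0, 0, -0.3], "rot": [0, 0, 0], "jaw": 0.1},
    {"translation": [0, 0, 0], "rot": [0, 0, 0], "jaw": 0.1}
  ]
}}

```text
time_s: 23.8
ee_pos: [0.5428, -0.0911, 0.0752]
tool_rot: [[0.996, 0.084, -0.001], [0.084, -0.996, 0.0], [-0.001, -0.001, -1.0]]
wrist_force: [-0.3, -0.2, -0.2]
grip_width: 0.0207
finger_force: 30.1
```

Request:
{"method": "send_rows", "body": {
  "motion": [
    {"translation": [0, 0, -0.3], "rot": [0, 0, 0], "jaw": 0.1},
    {"translation": [0, 0, -0.3], "rot": [0, 0, 0], "jaw": 0.1},
    {"translation": [0, 0, -0.3], "rot": [0, 0, 0], "jaw": 0.1},
    {"translation": [0, 0, 0], "rot": [0, 0, 0], "jaw": 0.1}
  ]
}}

```text
time_s: 24.2
ee_pos: [0.5429, -0.0912, 0.0664]
tool_rot: [[0.996, 0.084, -0.001], [0.084, -0.996, 0.0], [-0.001, -0.0, -1.0]]
wrist_force: [0.8, -0.3, -0.9]
grip_width: 0.0209
finger_force: 30.1
```

Request:
{"method": "send_rows", "body": {
  "motion": [
    {"translation": [0, 0, -0.3], "rot": [0, 0, 0], "jaw": 0.1},
    {"translation": [0, 0, -0.3], "rot": [0, 0, 0], "jaw": 0.1},
    {"translation": [0, 0, -0.1], "rot": [0, 0, 0], "jaw": 0.1},
    {"translation": [0, 0, 0], "rot": [0, 0, 0], "jaw": 0.1}
  ]
}}

```text
time_s: 24.6
ee_pos: [0.543, -0.0912, 0.0597]
tool_rot: [[0.996, 0.084, -0.0], [0.084, -0.996, 0.0], [-0.0, -0.0, -1.0]]
wrist_force: [0.1, 0.3, -0.2]
grip_width: 0.0211
finger_force: 30.1
```

Request:
{"method": "send_rows", "body": {
  "motion": [
    {"translation": [0, 0, -0.1], "rot": [0, 0, 0], "jaw": 0.1},
    {"translation": [0, 0, -0.1], "rot": [0, 0, 0], "jaw": 0.1},
    {"translation": [0, 0, 0], "rot": [0, 0, 0], "jaw": 0.1}
  ]
}}

```text
time_s: 24.9
ee_pos: [0.5431, -0.0912, 0.0578]
tool_rot: [[0.996, 0.084, 0.0], [0.084, -0.996, 0.0], [0.0, -0.0, -1.0]]
wrist_force: [0.2, 0.0, -1.0]
grip_width: 0.0209
finger_force: 30.1
```

Request:
{"method": "send_rows", "body": {
  "motion": [
    {"translation": [0, 0, -0.1], "rot": [0, 0, 0], "jaw": 0.1},
    {"translation": [0, 0, -0.05], "rot": [0, 0, 0], "jaw": 0.1},
    {"translation": [0, 0, 0], "rot": [0, 0, 0], "jaw": 0.1}
  ]
}}

```text
time_s: 25.2
ee_pos: [0.5432, -0.0913, 0.0577]
tool_rot: [[0.996, 0.084, 0.001], [0.084, -0.996, -0.001], [0.001, 0.001, -1.0]]
wrist_force: [-4.2, 1.3, 13.2]
grip_width: 0.0209
finger_force: 30.3
```

Request:
{"method": "send_rows", "body": {
  "motion": [
    {"translation": [0, 0, 0], "rot": [0, 0, 0], "jaw": 0.5},
    {"translation": [0, 0, 0], "rot": [0, 0, 0], "jaw": 0.5},
    {"translation": [0, 0, 0], "rot": [0, 0, 0], "jaw": 0.5},
    {"translation": [0, 0, 1.5], "rot": [0, 0, 0], "jaw": 0.5},
    {"translation": [0, 0, 3], "rot": [0, 0, 0], "jaw": 0.5}
  ]
}}

```text
time_s: 25.7
ee_pos: [0.542, -0.0909, 0.1]
tool_rot: [[0.996, 0.084, -0.005], [0.084, -0.997, 0.002], [-0.004, -0.002, -1.0]]
wrist_force: [0.6, 0.1, -0.4]
grip_width: 0.0444
finger_force: 0.0
```

Request:
{"method": "send_rows", "body": {
  "motion": [
    {"translation": [0, 0, 4], "rot": [0, 0, 0], "jaw": 0.5},
    {"translation": [-1, -3, 3], "rot": [0, 0, 0], "jaw": 0.5},
    {"translation": [-2, -4, 0], "rot": [0, 0, 0], "jaw": 0.5},
    {"translation": [-2, -4, 0], "rot": [0, 0, 0], "jaw": 0.5},
    {"translation": [-2, -4, 0], "rot": [0, 0, 0], "jaw": 0.5}
  ]
}}

```text
time_s: 26.2
ee_pos: [0.4722, -0.2425, 0.1715]
tool_rot: [[0.996, 0.084, 0.0], [0.084, -0.996, -0.0], [0.0, 0.0, -1.0]]
wrist_force: [0.2, -1.1, 1.1]
grip_width: 0.0444
finger_force: 0.0
```

Request:
{"method": "send_rows", "body": {
  "motion": [
    {"translation": [-2, -4, 0], "rot": [0, 0, 0], "jaw": 0.5},
    {"translation": [-2, -4, 0], "rot": [0, 0, 0], "jaw": 0.5},
    {"translation": [-2, -4, 0], "rot": [0, 0, 0], "jaw": 0.5},
    {"translation": [0, 0, 0], "rot": [0, 0, 0], "jaw": 0.5},
    {"translation": [0, 0, 0], "rot": [0, 0, 0], "jaw": 0.5}
  ]
}}

```text
time_s: 26.7
ee_pos: [0.4127, -0.3614, 0.171]
tool_rot: [[0.997, 0.082, -0.0], [0.082, -0.997, 0.001], [-0.0, -0.001, -1.0]]
wrist_force: [-0.2, -0.2, -0.5]
grip_width: 0.0439
finger_force: 0.0
```

Run:
```python
from h import *
a=shot('top','top5.png');b=shot('scene','scene5.png')
s=manip.sense(); print(s['time_s'],s['ee_pos'])
o=np.zeros((600,800,3),np.uint8)
o[:,:400]=cv2.resize(a[210:300,330:390],(400,600)); o[:,400:]=cv2.resize(b[205:295,320:380],(400,600)); cv2.imwrite('pics/c7.png',o)
print(w2px('scene',[[.5432,-.0912,.075],[.5432,-.0912,.045]]),w2px('top',[[.5432,-.0912,.075]]))
```

```text
26.8 [ 0.41350774 -0.36014125  0.17120341]
[[353.16104579 232.55624648]
 [352.79662517 243.80483398]] [[360.25478684 249.57903307]]
```

View pics/c7.png

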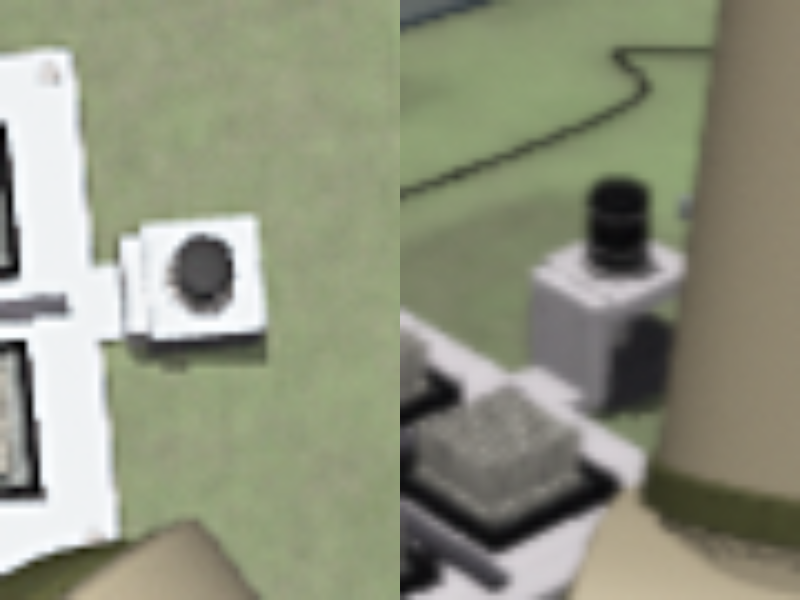

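The pin stands upright with its flange on the plate (knob at top ~(360,250), scene ~(353,232)), and the sinks are still seated. Handing in.

```bash
python3 -c "
from bench import ticket
print(ticket.close_job())"
```

```text
the job is handed in; nothing more can be done
None
```

The three empty nests each got a heat sink, the lock pin is fully down through the eyelet and lug with its flange on the plate, and the job was handed in at about 27 s; hand-in returned no verdict.

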